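# Serve the turning griddle at the day centre

## Task

Set up the pancake game: lay every wooden play pancake on the table flat on a seat mark of the locked griddle, one to a mark, well centred, either face up. Then take the red lever through its zigzag gate to the run notch (green dot), turn the griddle one full turn anticlockwise (seen from above) so that everyone round the table sees it, stop it at home and take the lever back through the gate to the locked notch (red dot), with all pancakes still on their marks. Leave the mug, the sauce bottle and the spatula where they are.

Things in the scene. Friction and masses are not known exactly. Their poses are not given: they have to be found in the camera images.
- machine: the table-top turning griddle, standing fixed on the table at a varying place and yaw: a dark round plate (the griddle, 300 mm across, 12 mm thick, top face 40 mm above the table) on a grey foot, and rigidly beside it, on the machine's -y side, an aluminium gate box (x -52 to +52 mm, y -172 to -295 mm, top 60 mm above the table). Origin: on the griddle's axle at table height; z up; the lever's gate lies towards -y
- axle (a point): centre of the griddle's top face, on its axle, 40 mm above the table
- griddle (a joint): turn of the griddle, rad, 0 at the start (home), growing anticlockwise seen from above, no end stops (it counts on past a full turn: 6.283); light, with a little friction, stays where it is left. Two brass tabs on its rim leave a gap for the steel bolt at home (and again after each whole turn): with the bolt in, it cannot turn; the bolt enters if the griddle is within about 0.025 rad of home
- grip_mid (a point): middle of the upright wooden hand grip near the griddle's rim (22 mm across, 46 mm tall, its top 98 mm above the table, its middle 77 mm above it, 115 mm from the axle, turning with the griddle half-way between two seats); the grip spins freely on its own pin
- lever_knob (a point): middle of the red lever knob (upright cylinder 26 mm across, 42 mm tall, middle 101 mm above the table) on a 10 mm steel stem that stays upright and slides in the slots of the gate plate; it stays where left, pushing takes about 2 N
- lever (a joint): the lever's place along the machine's x axis, m: 0 at the -x end of the gate, 0.030 at its +x end
- bolt (a joint): the lever's place across the gate, m, growing towards the machine's -y (away from the griddle): 0 bolt fully in (locked), 0.060 fully withdrawn. The slots, 16 mm wide, form a zigzag for (lever, bolt): locked (0, 0) - (0.030, 0) - (0.030, 0.030) - (0, 0.030) - run (0, 0.060); solid plate elsewhere. From locked the knob thus goes 30 mm to the machine's +x, 30 mm to -y, 30 mm to -x, 30 mm to -y, and back the same way in reverse
- notch_lock (a point): where the knob's middle is in the locked notch (red dot on the plate beside it): machine frame x -15 mm, y -205 mm, 101 mm above the table
- notch_run (a point): where the knob's middle is in the run notch (green dot on the plate beside it): machine frame x -15 mm, y -265 mm, 101 mm above the table
- seat0 (a point): centre of a white-ringed black seat mark (66 mm across, flat) on the griddle's top face, 80 mm from the axle, turning with it; five seats, 72 degrees apart; seat 0
- seat1 (a point): centre of a white-ringed black seat mark (66 mm across, flat) on the griddle's top face, 80 mm from the axle, turning with it; five seats, 72 degrees apart; seat 1
- seat2 (a point): centre of a white-ringed black seat mark (66 mm across, flat) on the griddle's top face, 80 mm from the axle, turning with it; five seats, 72 degrees apart; seat 2
- seat3 (a point): centre of a white-ringed black seat mark (66 mm across, flat) on the griddle's top face, 80 mm from the axle, turning with it; five seats, 72 degrees apart; seat 3
- seat4 (a point): centre of a white-ringed black seat mark (66 mm across, flat) on the griddle's top face, 80 mm from the axle, turning with it; five seats, 72 degrees apart; seat 4
- cake0_mid (a point): centre of wooden play pancake 0: round disc 52 mm across, 24 mm thick, 50 g or so, the same toppings on both faces, lying on the table at the start; its z axis is the disc's axis. 3 to 5 of the five are present
- cake1_mid (a point): centre of wooden play pancake 1: round disc 52 mm across, 24 mm thick, 50 g or so, the same toppings on both faces, lying on the table at the start; its z axis is the disc's axis. 3 to 5 of the five are present
- cake2_mid (a point): centre of wooden play pancake 2: round disc 52 mm across, 24 mm thick, 50 g or so, the same toppings on both faces, lying on the table at the start; its z axis is the disc's axis. 3 to 5 of the five are present
- cake3_mid (a point): centre of wooden play pancake 3: round disc 52 mm across, 24 mm thick, 50 g or so, the same toppings on both faces, lying on the table at the start; its z axis is the disc's axis. 3 to 5 of the five are present
- cake4_mid (a point): centre of wooden play pancake 4: round disc 52 mm across, 24 mm thick, 50 g or so, the same toppings on both faces, lying on the table at the start; its z axis is the disc's axis. 3 to 5 of the five are present
- mug: blue mug 80 mm across, 85 mm tall, a bystander to be left alone; origin at its underside
- sauce: amber sauce bottle with red cap, 54 mm across, 150 mm tall, a bystander to be left alone; origin at its underside
- turner: black spatula, 260 mm long, a bystander to be left alone; origin at its underside
Mind the look-alikes: they are no part of the job. What is shaped like the part that bears cake3_mid but purple, turquoise or yellow is not meant.

How it is judged:
By the outcome, as a careful person would: the job done as asked, in the order asked, and still so for the second after the job is handed in, with the robot touching nothing.
Of cake0, cake1, cake2, cake3, cake4 only 3 to 5 are there at a start; the rules pass over those that are not, and their reading is None.
At some moment in a run one of cake0, cake1, cake2, cake3, cake4 may be knocked a few centimetres aside while the robot is not near it.
Once in a run the grip may slacken for a moment while it holds something.
It also fails if it takes over 210 s, if anything falls off the work surface, if the arm or the gripper's body presses on something with over 40 N, if the wrist force passes 120 N, or if a joint passes its speed limit or range.

## Robot

A 7-joint arm with a two-finger parallel gripper is mounted at the origin on the work surface. World frame = base frame: x ahead of the robot, y to its left, z up, the work surface at z = 0. Lengths are in m, angles in rad, forces in N, time in s.
With the tool pointing down it reaches from about 0.375 to 0.925 m from the base axis. Payload 3.1 kg.
Tool frame: the origin (TCP) lies at the very end of the fingers, on their centre line; the grasp point (between the pads) lies 19 mm behind it; z points along the fingers, y is the direction in which the jaws open and shut (so a half turn about z gives the same grasp; the last joint's range is limited). The gripper opens to 85 mm and grips with 20 to 120 N. Pads are 22 mm wide; open, the fingers measure 114 mm over their backs; the gripper's body (76 mm by 85 mm) begins 54 mm behind the grasp point. The pads swing forward as they close: fully open they stand 13 mm farther back than shut.
Start: joints at [1.105, 0.383, 0.044, 1.598, -0.018, 1.161, -0.05], TCP at [0.234, -0.607, 0.231] pointing down, gripper open.
Joint ranges: [-2.61, 2.61], [-0.41, 2.15], [-1.48, 1.57], [0, 2.5], [-1.57, 4.71], [0.05, 1.97], [-2.85, 2.85]. Speed limits (rad/s): [2.79, 2.79, 3.14, 3.14, 3.14, 3.14, 3.14].

## Interface

Orientations are given as a unit quaternion [x, y, z, w].
In Python, from rig import arm gives the robot as it stands.
- The arm moves only by the tool servo_tool, never from a script. Its argument "targets" is a list of rows, each an object of numbers: "dx", "dy", "dz": the shift along the tool's x, y, z in cm; "spin": the turn about the tool's z in degrees. In form: [{"dx": .., "dy": .., "dz": .., "spin": ..}, ...]. A call has exactly 5 rows; each row is the pose to reach, as a shift and turn from the pose measured when the call began, along the tool's axes at that moment; what a row does not reach only later rows make up. A row lasts 1/12 s, in which the tool goes at most 41.7 mm and 7.16 degrees, less where a joint would pass 70% of its speed; a pose out of reach is approached as far as the arm can. A call with a gripper value outside its range is refused whole. "grip" is the opening in per cent of the stroke, from 0 (shut) to 100 (fully open), set as the call begins (left out, the last holds). The fingers move at their own pace and stop on an object; "force" is the grip in N (left out, the last holds). Time passes only in rows, so rows that repeat a pose let the fingers close, or fill a call up. It gives the time, the measured TCP pose, the force and the opening at its end, in the units of the state.
- arm.get_state(): the state, without advancing time (a new reading comes with each control period).
- arm.get_image(name): name is "scene" or "side" or "wrist"; returns the picture (400x640x3 uint8, red, green, blue); there is no depth.
- arm.camera_params(name): a dict with "camera_matrix" (3x3 intrinsics, pixels), "pose" (4x4, takes a point from camera to world coordinates); the wrist camera has in their place "T_tool_cam" (4x4, takes a point from camera to tool coordinates, whose origin is the TCP and whose axes are the flange's). Camera axes: x right, y up, looking along -z (the intrinsics and any distortion apply to the point x, -y, -z); pixel columns grow to the right and rows downward; lengths in m; the calibration is good to about 2 mm. A picture is of the moment at which its call begins: read the wrist's pose just before it. camera_params takes no time and is no camera call.
- arm.job_done(): hands the job in, once; it reports no verdict.
Trained networks look in the newest picture that a camera, given by its name, has taken for a name from the list of things; names that differ only in an ending like _2 or _b are one class to them, and where a whole thing is asked for, a point or a joint stands for the part that bears it (a point fixed in the world has none). Each returns a list of dicts, best first, with "score" (0 to 1); they miss things now and then, are a little off and sometimes report something else, mostly with a low value. They report only what shows in the picture. A call takes as long as a camera call. They do not tell look-alikes from the thing itself.
- arm.trace(label, camera): "pixels" (400x640 bool, what is visible of it) and "location" ([row, column] as shares, 0 to 1, of the picture: columns of its width, rows of its height, amid what is visible of it).
- arm.tip_of(label, camera): "location" ([row, column] as shares, 0 to 1, of the picture: columns of its width, rows of its height: a listed point, or the origin of a listed thing).
The state is a dict: "time_s": time; "qpos": joint angles; "qvel": joint speeds; "tau": joint torques, N m; "position": TCP position; "tcp_rot": TCP orientation; "wrist_force": force on the tool from outside, world axes, zero at the start; "torque": the same for the moment, N m; "opening": opening from 0.0 (shut) to 1.0 (fully open).
Only numpy, scipy, OpenCV 4.12 (cv2) and the standard library are available. Lean on these libraries where they do the work, as an engineer would, in place of code of your own. Each camera call takes 0.05 s, during which the arm holds its last target.

## Working session

There is one attempt and no reset: what is moved stays moved. The work goes in short steps, Python scripts to look and compute and a tool call to move; the robot and the scene stay as the last step left them, time stands still between calls to the robot, and variables do not carry over. Pictures are saved under pics/ and viewed, and the job is handed in when it is done.

Besides the shell and the picture viewer there is one more tool, called by a JSON object that holds its "name" and its "arguments". servo_tool: Moves the arm, as the interface text tells. Its arguments: {"type":"object","properties":{"targets":{"type":"array"},"grip":{"type":"number"},"force":{"type":"number"}},"required":["targets"]}

```bash
ls; mkdir -p pics; python3 - <<'E'
from rig import arm
import cv2,numpy as np
s=arm.get_state()
print({k:np.round(v,3).tolist() for k,v in s.items()})
for n in ["scene","side","wrist"]:
    im=arm.get_image(n); cv2.imwrite(f"pics/{n}0.png",im[:,:,::-1])
    print(n,{k:np.round(v,3).tolist() for k,v in arm.camera_params(n).items()})
E
```

```text
pics
{'time_s': 0.0, 'qpos': [1.105, 0.384, 0.044, 1.6, -0.018, 1.161, -0.05], 'qvel': [0.001, -0.0, -0.0, -0.001, -0.0, -0.002, -0.0], 'tau': [-0.001, -43.347, 1.025, -24.952, 0.011, 0.011, -0.0], 'position': [0.233, -0.606, 0.23], 'tcp_rot': [0.983, 0.183, -0.0, -0.001], 'wrist_force': [0.236, -0.038, -0.146], 'torque': [-0.032, 0.054, 0.043], 'opening': 0.997}
scene {'camera_matrix': [[364.447, 0.0, 323.553], [0.0, 364.447, 204.442], [0.0, 0.0, 1.0]], 'pose': [[0.842, -0.39, 0.372, 0.893], [0.539, 0.602, -0.588, -0.633], [0.005, 0.696, 0.718, 0.781], [0.0, 0.0, 0.0, 1.0]]}
side {'camera_matrix': [[401.693, 0.0, 324.137], [0.0, 401.693, 200.824], [0.0, 0.0, 1.0]], 'pose': [[-0.972, 0.145, -0.184, 0.291], [-0.233, -0.671, 0.704, 0.858], [-0.021, 0.727, 0.686, 1.009], [0.0, 0.0, 0.0, 1.0]]}
wrist {'camera_matrix': [[294.369, 0.0, 319.017], [0.0, 294.369, 205.497], [0.0, 0.0, 1.0]], 'T_tool_cam': [[0.0, 0.962, 0.271, 0.069], [1.0, -0.0, 0.001, 0.001], [0.001, 0.271, -0.962, -0.143], [0.0, 0.0, 0.0, 1.0]]}
```

View pics/scene0.png

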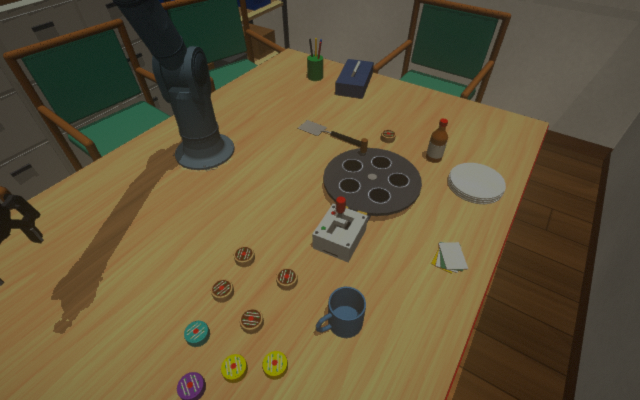

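View pics/side0.png

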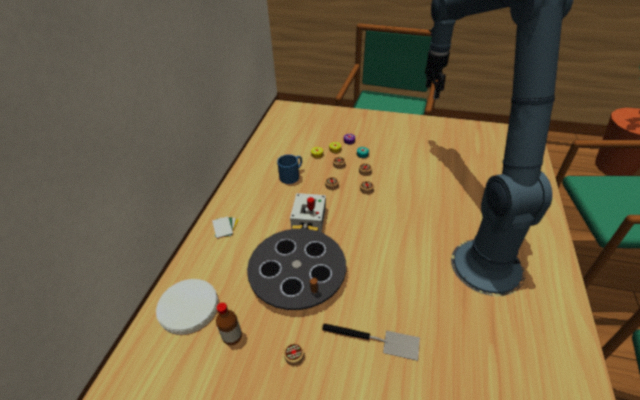

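View pics/wrist0.png

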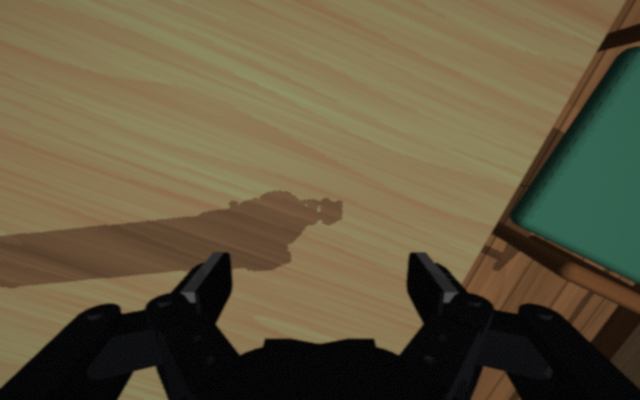

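The scene picture shows five brown pancakes at px (244,256), (222,290), (287,278), (251,320) and (388,136). The look-alikes are turquoise (197,333), yellow (233,367) and (275,364), and purple (190,387). The griddle is at (372,181) and the lever knob at (341,204).

```bash
cat > h.py <<'E'
from rig import arm
import cv2,numpy as np
from scipy.spatial.transform import Rotation as R
def campose(n,st=None):
    p=arm.camera_params(n)
    K=np.array(p["camera_matrix"])
    if n=="wrist":
        st=st or arm.get_state()
        T=np.eye(4);T[:3,:3]=R.from_quat(st["tcp_rot"]).as_matrix();T[:3,3]=st["position"]
        return K,T@np.array(p["T_tool_cam"])
    return K,np.array(p["pose"])
def ray(n,u,v,st=None,kp=None):
    K,T=kp or campose(n,st)
    d=np.array([(u-K[0,2])/K[0,0],-(v-K[1,2])/K[1,1],-1.])
    return T[:3,3],T[:3,:3]@d
def onz(n,u,v,z,st=None,kp=None):
    o,d=ray(n,u,v,st,kp); return o+d*(z-o[2])/d[2]
def proj(n,P,st=None,kp=None):
    K,T=kp or campose(n,st)
    c=T[:3,:3].T@(np.asarray(P)-T[:3,3])
    return np.array([K[0,2]+K[0,0]*c[0]/-c[2],K[1,2]+K[1,1]*(-c[1])/-c[2]])
def tri(obs):
    A=np.zeros((3,3));b=np.zeros(3)
    for o,d in obs:
        d=d/np.linalg.norm(d);M=np.eye(3)-np.outer(d,d);A+=M;b+=M@o
    return np.linalg.solve(A,b)
def px(loc): return loc[1]*640,loc[0]*400
def save(n,name,crop=None,sc=1,im=None):
    if im is None: im=arm.get_image(n)
    if crop: im=im[crop[1]:crop[3],crop[0]:crop[2]]
    cv2.imwrite(f"pics/{name}.png",cv2.resize(im[:,:,::-1],None,fx=sc,fy=sc,interpolation=cv2.INTER_CUBIC)); return im
E
python3 - <<'E'
from h import *
for n in ["scene","side"]:
    arm.get_image(n)
    for l in ["axle","grip_mid","lever_knob","notch_lock","notch_run","seat0","seat1","cake3_mid","mug","sauce","turner"]:
        z={"axle":.04,"grip_mid":.077,"lever_knob":.101,"notch_lock":.101,"notch_run":.101,"seat0":.04,"seat1":.04,"cake3_mid":.012}.get(l,0)
        for d in arm.tip_of(l,n):
            u,v=px(d["location"]); print(n,l,round(d["score"],2),round(u,1),round(v,1),np.round(onz(n,u,v,z),4)[:2])
E
```

```text
scene axle 0.73 375.2 174.8 [0.5737 0.1676]
scene axle 0.54 243.5 258.7 [ 0.4436 -0.2907]
scene grip_mid 0.59 365.5 149.0 [0.5077 0.2214]
scene grip_mid 0.23 329.4 134.1 [0.3693 0.2277]
scene lever_knob 0.57 339.6 203.5 [ 0.5738 -0.0504]
scene notch_lock 0.74 340.6 200.3 [ 0.57   -0.0388]
scene notch_lock 0.62 349.1 186.6 [0.5625 0.0192]
scene notch_run 0.57 328.2 222.4 [ 0.5837 -0.1219]
scene seat0 0.88 349.4 185.3 [0.5307 0.083 ]
scene seat0 0.79 353.4 165.5 [0.4956 0.1698]
scene seat0 0.77 377.1 196.2 [0.6212 0.0865]
scene seat0 0.63 396.7 180.4 [0.6401 0.1801]
scene seat0 0.58 382.3 160.7 [0.5615 0.2414]
scene seat0 0.45 328.2 134.8 [0.3404 0.267 ]
scene seat1 0.88 349.4 185.3 [0.5307 0.083 ]
scene seat1 0.79 353.4 165.5 [0.4956 0.1698]
scene seat1 0.77 377.1 196.2 [0.6212 0.0865]
scene seat1 0.63 396.7 180.4 [0.6401 0.1801]
scene seat1 0.58 382.3 160.7 [0.5615 0.2414]
scene seat1 0.45 328.2 134.8 [0.3404 0.267 ]
scene cake3_mid 0.95 192.1 386.0 [ 0.546  -0.5657]
scene cake3_mid 0.88 232.9 365.8 [ 0.5871 -0.4929]
scene cake3_mid 0.83 271.2 366.2 [ 0.6536 -0.4511]
scene cake3_mid 
[... 949 characters left out ...]
 0.1854]
side seat1 0.91 314.5 249.2 [0.5285 0.0835]
side seat1 0.75 316.0 274.7 [0.4998 0.1765]
side seat1 0.75 371.1 338.3 [0.3119 0.3392]
side seat1 0.67 288.2 245.5 [0.6133 0.087 ]
side cake3_mid 0.7 317.1 154.1 [ 0.6519 -0.4332]
side cake3_mid 0.66 337.3 162.6 [ 0.5585 -0.3947]
side cake3_mid 0.62 337.5 145.7 [ 0.5821 -0.5082]
side cake3_mid 0.49 361.2 152.2 [ 0.4763 -0.4834]
side cake3_mid 0.49 289.4 285.7 [0.573  0.2126]
side cake3_mid 0.39 352.6 140.1 [ 0.5271 -0.5614]
side mug 0.83 288.3 177.8 [ 0.7287 -0.2759]
side mug 0.68 370.8 338.5 [0.3133 0.3184]
side mug 0.63 311.3 199.4 [ 0.6091 -0.1753]
side sauce 0.88 230.2 336.6 [0.6849 0.3977]
side turner 0.84 371.0 341.0 [0.3117 0.3254]
```

{"name": "servo_tool", "arguments": {"targets": [{"dx": 4, "dy": -1.5}, {"dx": 8, "dy": -3.2}, {"dx": 11.5, "dy": -5}, {"dx": 15, "dy": -6.7}, {"dx": 18.5, "dy": -8.3}]}}

```text
invalid input
```

{"name": "servo_tool", "arguments": {"targets": [{"dx": 4, "dy": -1.8}, {"dx": 8, "dy": -3.5}, {"dx": 11.5, "dy": -5}, {"dx": 15.5, "dy": -6.8}, {"dx": 16.5, "dy": -7.2}]}}

```text
invalid input
```

```bash
python3 - <<'E'
from h import *
s=arm.get_state(); print(s["time_s"],np.round(s["position"],4),np.round(s["tcp_rot"],4),np.round(s["qvel"],2))
save("wrist","w1")
for n,us in {"scene":[(244,256),(222,290),(287,278),(251,320),(388,136)],"side":[(367,187),(365,169),(332,183),(339,162),(293,354)]}.items():
    for u in us: print(n,u,np.round(onz(n,*u,.014),3))
E
```

```text
1.35 [ 0.2337 -0.6065  0.2313] [ 0.9831  0.1829 -0.     -0.    ] [-0. -0.  0. -0.  0. -0. -0.]
scene (244, 256) [ 0.423 -0.272  0.014]
scene (222, 290) [ 0.445 -0.375  0.014]
scene (287, 278) [ 0.556 -0.265  0.014]
scene (251, 320) [ 0.553 -0.397  0.014]
scene (388, 136) [0.505 0.41  0.014]
side (367, 187) [ 0.418 -0.271  0.014]
side (365, 169) [ 0.443 -0.375  0.014]
side (332, 183) [ 0.551 -0.266  0.014]
side (339, 162) [ 0.552 -0.397  0.014]
side (293, 354) [0.502 0.413 0.014]
```

View pics/w1.png

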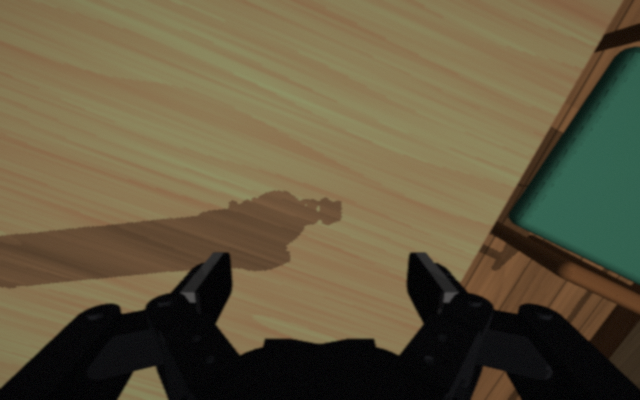

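The two cameras agree on the five brown pancakes within 5 mm. The move was refused because each row needs all four keys, so I'm resending it.

{"name": "servo_tool", "arguments": {"targets": [{"dx": 3.5, "dy": -1.5, "dz": 0, "spin": 4.3}, {"dx": 7, "dy": -3.1, "dz": 0, "spin": 8.6}, {"dx": 10.5, "dy": -4.7, "dz": 0, "spin": 12.8}, {"dx": 14, "dy": -6.2, "dz": 0, "spin": 17}, {"dx": 17.5, "dy": -7.8, "dz": 0, "spin": 21.1}]}}

```text
time_s: 1.82
position: [0.3701, -0.4697, 0.2315]
tcp_rot: [1.0, -0.002, 0.0, 0.0]
wrist_force: [0.5, -0.3, 0.1]
opening: 1.003
```

```bash
cat > st.py <<'E'
from h import *
def st(v=True):
    s=arm.get_state(); x=R.from_quat(s["tcp_rot"]).as_matrix()[:,0]
    if v: print("t",s["time_s"],"p",np.round(np.array(s["position"])*100,2),"phi",round(np.degrees(np.arctan2(x[1],x[0])),2),"F",np.round(s["wrist_force"],1),"op",s["opening"],"q7",np.round(s["qpos"][6],2))
    return s
def to(x,y,z,phi=0,s=None):
    "cm world target -> tool dx dy dz spin"
    s=s or arm.get_state(); M=R.from_quat(s["tcp_rot"]).as_matrix()
    d=M.T@(np.array([x,y,z])-np.array(s["position"])*100)
    ph=np.degrees(np.arctan2(M[1,0],M[0,0]))
    print("to",np.round(d,2),"spin",round((ph-phi+180)%360-180,2))
if __name__=="__main__":
    import sys; s=st(); a=[float(v) for v in sys.argv[1:]]
    if a: to(*a,s=s)
E
python3 st.py 49 -33 25
```

```text
t 1.8167 p [ 37.01 -46.97  23.15] phi -0.26 F [ 0.5 -0.3  0.1] op 1.0028677918188926 q7 -0.74
to [ 11.93 -14.02  -1.85] spin -0.26
```

{"name": "servo_tool", "arguments": {"targets": [{"dx": 2.7, "dy": -3.1, "dz": -0.5, "spin": 0}, {"dx": 5.4, "dy": -6.2, "dz": -1, "spin": 0}, {"dx": 8, "dy": -9.4, "dz": -1.5, "spin": 0}, {"dx": 10.5, "dy": -12.5, "dz": -1.8, "spin": 0}, {"dx": 11.9, "dy": -14, "dz": -1.8, "spin": 0}]}}

```text
time_s: 2.23
position: [0.4946, -0.3237, 0.2509]
tcp_rot: [1.0, 0.002, 0.002, -0.001]
wrist_force: [0.3, -0.2, -0.5]
opening: 0.996
```

```bash
python3 - <<'E'
from h import *
from st import *
s=st()
save("wrist","w2")
for d in arm.tip_of("cake3_mid","wrist"):
    u,v=px(d["location"]); print(round(d["score"],2),round(u,1),round(v,1),np.round(onz("wrist",u,v,.012,s),4))
for d in arm.trace("cake3_mid","wrist"):
    ys,xs=np.nonzero(d["pixels"]); print("tr",round(d["score"],2),len(xs),xs.mean().round(1),ys.mean().round(1),np.round(onz("wrist",xs.mean(),ys.mean(),.02,s),4))
E
```

```text
t 2.2333 p [ 49.46 -32.37  25.09] phi 0.22 F [ 0.3 -0.2 -0.5] op 0.9961668756879646 q7 -1.08
0.95 378.2 131.5 [ 0.5543 -0.3978  0.012 ]
0.88 425.3 38.0 [ 0.6601 -0.4465  0.012 ]
0.82 438.0 195.5 [ 0.4718 -0.4824  0.012 ]
0.74 514.3 142.5 [ 0.5414 -0.5715  0.012 ]
0.65 462.1 101.1 [ 0.5909 -0.4985  0.012 ]
tr 0.94 1766 461.4 100.6 [ 0.5909 -0.4941  0.02  ]
tr 0.93 1444 378.9 132.2 [ 0.5537 -0.3972  0.02  ]
tr 0.82 2072 425.5 39.8 [ 0.6562 -0.4444  0.02  ]
tr 0.77 1689 514.1 140.1 [ 0.5449 -0.5655  0.02  ]
tr 0.71 1398 441.0 195.4 [ 0.4739 -0.483   0.02  ]
tr 0.66 21038 76.7 105.5 [ 0.5834 -0.0304  0.02  ]
```

View pics/w2.png

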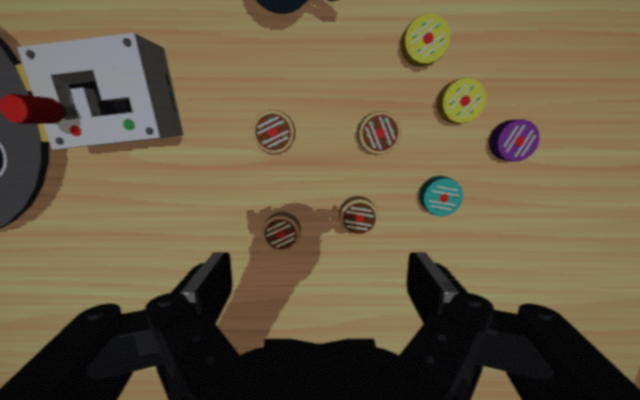

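The wrist picture shows brown pancakes at (274,132), (380,132), (281,234) and (358,215). The turquoise, yellow and purple look-alikes are all further right and clearly separate.

```bash
python3 - <<'E'
from h import *
from st import *
s=st(); im=arm.get_image("wrist"); hsv=cv2.cvtColor(im,cv2.COLOR_RGB2HSV)
save("wrist","w2c",(230,90,470,260),3,im)
for u,v in [(274,132),(380,132),(281,235),(358,215)]:
    c=hsv[v-12:v+13,u-12:u+13]; m=((c[...,0]<8)|(c[...,0]>172))&(c[...,1]>170)&(c[...,2]>60)
    ys,xs=np.nonzero(m); 
    uu,vv=(xs.mean()+u-12,ys.mean()+v-12) if len(xs) else (u,v)
    print(u,v,len(xs),round(uu,1),round(vv,1),np.round(onz("wrist",uu,vv,.024,s),4))
E
python3 st.py 42.1 -27.2 8
```

```text
t 2.3833 p [ 49.19 -32.72  24.97] phi 0.11 F [-1.1 -0.1  0.2] op 1.0003060251891074 q7 -1.07
274 132 73 269.0 128.9 [ 0.5538 -0.2666  0.024 ]
380 132 67 377.1 129.7 [ 0.5531 -0.3978  0.024 ]
281 235 53 277.3 232.0 [ 0.4205 -0.2718  0.024 ]
358 215 60 356.3 215.7 [ 0.4436 -0.3766  0.024 ]
t 2.4333 p [ 48.99 -32.98  24.95] phi -0.15 F [ 0.  -1.5  0.4] op 1.0013019597958521 q7 -1.07
to [-6.91 -5.78 16.94] spin -0.15
```

View pics/w2c.png

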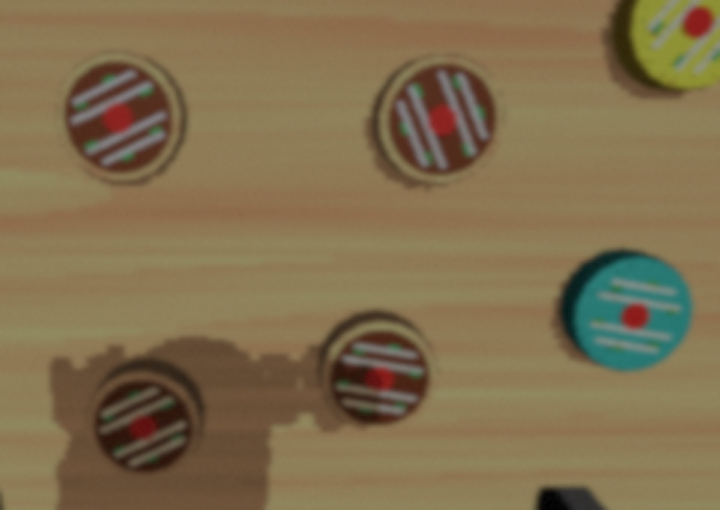

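{"name": "servo_tool", "arguments": {"targets": [{"dx": -2.3, "dy": -1.9, "dz": 3, "spin": 0}, {"dx": -4.6, "dy": -3.8, "dz": 6.5, "spin": 0}, {"dx": -6.9, "dy": -5.8, "dz": 10, "spin": 0}, {"dx": -6.9, "dy": -5.8, "dz": 13.7, "spin": 0}, {"dx": -6.9, "dy": -5.8, "dz": 16, "spin": 0}]}}

```text
time_s: 2.85
position: [0.4152, -0.2716, 0.0862]
tcp_rot: [1.0, -0.003, -0.003, -0.0]
wrist_force: [-1.0, -0.4, 0.4]
opening: 0.998
```

```bash
python3 - <<'E'
from h import *
from st import *
s=st()
save("wrist","w3")
to(42.1,-27.15,0.4,0)
E
```

```text
t 2.85 p [ 41.52 -27.16   8.62] phi -0.37 F [-1.  -0.4  0.4] op 0.9984213302051779 q7 -1.12
to [0.91 0.14 7.8 ] spin -0.37
```

View pics/w3.png

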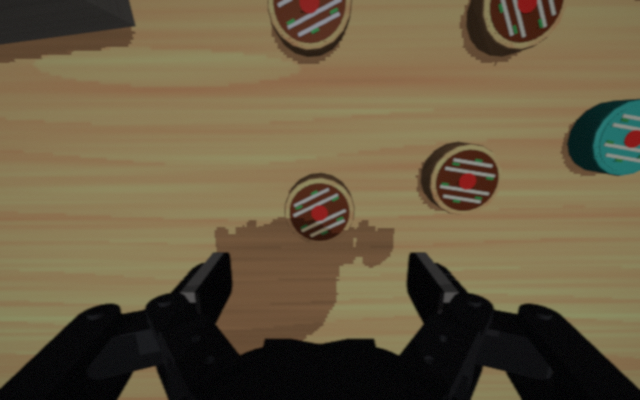

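The target pancake is centred at (319,210) between the jaws.

```bash
python3 - <<'E'
from h import *
from st import *
s=st(); im=arm.get_image("wrist"); hsv=cv2.cvtColor(im,cv2.COLOR_RGB2HSV)
m=((hsv[...,0]<8)|(hsv[...,0]>172))&(hsv[...,1]>170)&(hsv[...,2]>60)
n,l,stt,c=cv2.connectedComponentsWithStats(m.astype(np.uint8))
for i in range(1,n):
    if stt[i,4]>60: print(stt[i,4],c[i].round(1),np.round(onz("wrist",*c[i],.024,s)*100,2))
to(42.1,-27.15,0.4,0,s)
E
```

```text
t 2.9 p [ 41.29 -27.04   8.21] phi -0.37 F [-2.   0.4 -2.3] op 1.0005120071173328 q7 -1.12
73 [536.9   2. ] [ 54.87 -39.93   2.4 ]
262 [473.1 178.4] [ 44.36 -37.69   2.4 ]
226 [320.9 210.8] [ 42.07 -27.19   2.4 ]
to [0.91 0.14 7.8 ] spin -0.37
```

{"name": "servo_tool", "arguments": {"targets": [{"dx": 0.8, "dy": 0.14, "dz": 2.5, "spin": 0}, {"dx": 0.8, "dy": 0.14, "dz": 5, "spin": 0}, {"dx": 0.8, "dy": 0.14, "dz": 7, "spin": 0}, {"dx": 0.8, "dy": 0.14, "dz": 7.8, "spin": 0}, {"dx": 0.8, "dy": 0.14, "dz": 7.8, "spin": 0}]}}

```text
time_s: 3.37
position: [0.4209, -0.2738, 0.0064]
tcp_rot: [1.0, -0.004, -0.006, -0.002]
wrist_force: [1.2, 0.4, 0.5]
opening: 1.003
```

```bash
python3 st.py 42.07 -27.19 0.4
```

```text
t 3.3667 p [ 42.09 -27.38   0.64] phi -0.51 F [1.2 0.4 0.5] op 1.0028936053657396 q7 -1.15
to [-0.02 -0.19  0.24] spin -0.51
```

{"name": "servo_tool", "arguments": {"targets": [{"dx": 0, "dy": -0.2, "dz": 0.2, "spin": -0.5}, {"dx": 0, "dy": -0.2, "dz": 0.2, "spin": -0.5}, {"dx": 0, "dy": -0.2, "dz": 0.2, "spin": -0.5}, {"dx": 0, "dy": -0.2, "dz": 0.2, "spin": -0.5}, {"dx": 0, "dy": -0.2, "dz": 0.2, "spin": -0.5}], "grip": 45, "force": 50}}

```text
time_s: 3.78
position: [0.4226, -0.273, 0.0064]
tcp_rot: [1.0, -0.0, -0.005, -0.001]
wrist_force: [-0.5, -0.3, 5.9]
opening: 0.59
```

{"name": "servo_tool", "arguments": {"targets": [{"dx": 0, "dy": 0, "dz": 0, "spin": 0}, {"dx": 0, "dy": 0, "dz": 0, "spin": 0}, {"dx": 0, "dy": 0, "dz": -1, "spin": 0}, {"dx": 0, "dy": 0, "dz": -4, "spin": 0}, {"dx": 0, "dy": 0, "dz": -8, "spin": 0}]}}

```text
time_s: 4.2
position: [0.42, -0.271, 0.0845]
tcp_rot: [1.0, 0.0, -0.008, -0.003]
wrist_force: [1.3, -1.2, -1.2]
opening: 0.588
```

```bash
python3 st.py 50 -5 20
```

```text
t 4.2 p [ 42.   -27.1    8.45] phi 0.01 F [ 1.3 -1.2 -1.2] op 0.5884444533595805 q7 -1.12
to [  7.81 -22.18 -11.55] spin 0.01
```

{"name": "servo_tool", "arguments": {"targets": [{"dx": 1, "dy": -2.4, "dz": -3, "spin": 0}, {"dx": 2, "dy": -5, "dz": -6, "spin": 0}, {"dx": 3, "dy": -8, "dz": -8.5, "spin": 0}, {"dx": 4, "dy": -11.3, "dz": -10.5, "spin": 0}, {"dx": 5, "dy": -15, "dz": -12, "spin": 0}]}}

```text
time_s: 4.62
position: [0.4728, -0.1216, 0.2077]
tcp_rot: [1.0, -0.001, -0.007, -0.002]
wrist_force: [1.8, -0.3, -1.2]
opening: 0.588
```

{"name": "servo_tool", "arguments": {"targets": [{"dx": 1, "dy": -3.9, "dz": -1, "spin": 0}, {"dx": 2, "dy": -7.8, "dz": -2, "spin": 0}, {"dx": 3, "dy": -11.5, "dz": -3, "spin": 0}, {"dx": 4, "dy": -15, "dz": -4, "spin": 0}, {"dx": 5, "dy": -18, "dz": -4.5, "spin": 0}]}}

```text
time_s: 5.03
position: [0.524, 0.0615, 0.2549]
tcp_rot: [1.0, 0.0, -0.005, -0.003]
wrist_force: [1.5, -0.2, -1.0]
opening: 0.584
```

{"name": "servo_tool", "arguments": {"targets": [{"dx": 0, "dy": 0, "dz": 0, "spin": 0}, {"dx": 0, "dy": 0, "dz": 0, "spin": 0}, {"dx": 0, "dy": 0, "dz": 0, "spin": 0}, {"dx": 0, "dy": 0, "dz": 0, "spin": 0}, {"dx": 0, "dy": 0, "dz": 0, "spin": 0}]}}

```text
time_s: 5.45
position: [0.5234, 0.0591, 0.2543]
tcp_rot: [1.0, -0.002, -0.006, -0.002]
wrist_force: [0.4, -1.0, -0.8]
opening: 0.588
```

```bash
python3 - <<'E'
from h import *
from st import *
s=st(); im=save("wrist","w4"); np.save("w4.npy",im)
print(s["tcp_rot"])
import pickle; pickle.dump((s,im),open("w4.pkl","wb"))
E
```

```text
t 5.45 p [52.34  5.91 25.43] phi -0.19 F [ 0.4 -1.  -0.8] op 0.5875861926895424 q7 -1.81
[ 0.99997752 -0.00164734 -0.00620229 -0.00194098]
```

View pics/w4.png

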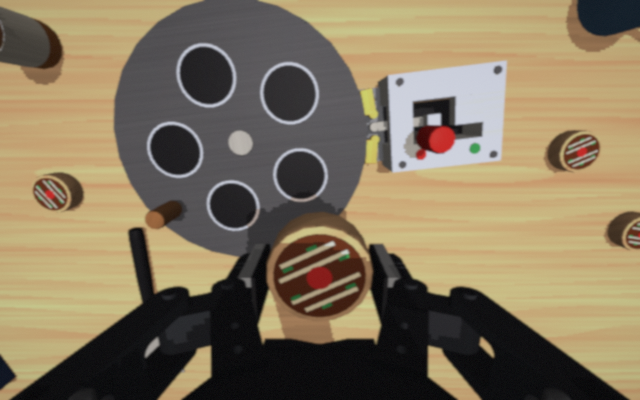

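The wrist picture shows the griddle with its five seats at (206,75), (289,93), (175,150), (233,205) and (301,174). The knob is at (435,139), the wooden grip at (158,217), and the held cake at (320,275).

```bash
cat > fit.py <<'E'
from h import *
import pickle
from scipy.optimize import least_squares
s,im=pickle.load(open("w4.pkl","rb"))
g=cv2.cvtColor(im,cv2.COLOR_RGB2GRAY)
P=[]
for u,v in [(206,75),(289,93),(175,150),(233,205),(301,174)]:
    m=(g<38).astype(np.uint8); x0,y0=u-38,v-38; c=m[max(0,y0):v+39,x0:u+39]
    n,l,stt,ce=cv2.connectedComponentsWithStats(c,connectivity=4)
    i=l[v-max(0,y0),u-x0]
    cs,_=cv2.findContours((l==i).astype(np.uint8),cv2.RETR_EXTERNAL,cv2.CHAIN_APPROX_NONE)
    e=cv2.fitEllipse(cv2.convexHull(max(cs,key=len)))
    uu,vv=e[0][0]+x0,e[0][1]+max(0,y0)
    w=onz("wrist",uu,vv,.04,s); P.append(w[:2]); print(stt[i,4],np.round(e[1],1),round(uu,1),round(vv,1),np.round(w*100,2))
P=np.array(P)
def f(p): 
    a=p[2]+np.array([k for k in ks])*2*np.pi/5
    return (P-np.c_[p[0]+.08*np.cos(a),p[1]+.08*np.sin(a)]).ravel()
c=P.mean(0); a0=np.arctan2(*(P-c)[0][::-1]); an=np.arctan2((P-c)[:,1],(P-c)[:,0]); ks=np.round((an-a0)/(2*np.pi/5))
r=least_squares(f,[*c,a0]); print("axle",r.x[:2]*100,"seat0ang",np.degrees(r.x[2]),"res mm",np.round(r.fun*1000,1))
print("radii",np.linalg.norm(P-r.x[:2],axis=1))
hsv=cv2.cvtColor(im,cv2.COLOR_RGB2HSV)
m=((hsv[...,0]<8)|(hsv[...,0]>172))&(hsv[...,1]>150)&(hsv[...,2]>60); m[:,:410]=0;m[:,470:]=0
n,l,stt,ce=cv2.connectedComponentsWithStats(m.astype(np.uint8))
for i in range(1,n):
    if stt[i,4]>10:
        print("red",stt[i],ce[i].round(1),np.round(onz("wrist",*ce[i],.06,s)*100,2),np.round(onz("wrist",*ce[i],.11,s)*100,2))
E
python3 fit.py
python3 - <<'E'
from h import *
# other cams: seat centres
import pickle
for n,pts in {"scene":[(353,165),(382,161),(397,180),(377,196),(349,185)],"side":[(315,249),(286,246),(270,269),(291,287),(320,273)]}.items():
    im=arm.get_image(n); g=cv2.cvtColor(im,cv2.COLOR_RGB2GRAY)
    Q=[]
    for u,v in pts:
        c=cv2.resize(g[v-16:v+17,u-18:u+19],None,fx=4,fy=4,interpolation=cv2.INTER_CUBIC)
        th=c[60:72,68:80].mean()+18
        nn,l,stt,ce=cv2.connectedComponentsWithStats((c<th).astype(np.uint8),connectivity=4); i=l[66,74]
        uu,vv=ce[i][0]/4+u-18-.375,ce[i][1]/4+v-16-.375
        w=onz(n,uu,vv,.04); Q.append(w[:2]); print(n,stt[i],round(uu,1),round(vv,1),np.round(w*100,2)[:2])
    print(np.mean(Q,0)*100)
E
```

```text
scene [  34   45   72   44 2423] 352.0 165.1 [49.08 16.92]
scene [  35   49   69   42 2303] 380.8 162.0 [56.06 23.3 ]
scene [  42   41   73   48 2753] 398.2 179.5 [64.24 18.63]
scene [  43   34   78   55 3152] 378.9 194.9 [62.33  9.44]
scene [  37   41   75   50 2938] 349.2 185.0 [52.94  8.41]
[56.92805522 15.33953242]
side [  40   42   67   48 2459] 314.9 248.9 [52.76  8.23]
side [  38   42   65   50 2391] 285.1 246.4 [62.17  9.25]
side [  40   37   67   54 2806] 269.8 268.5 [64.06 18.5 ]
side [  41   34   71   58 3237] 291.5 286.3 [55.87 23.15]
side [  41   38   68   56 2915] 320.5 272.8 [48.86 16.7 ]
[56.74410642 15.1661462 ]Traceback (most recent call last):
  File "fit.py", line 12, in <module>
    e=cv2.fitEllipse(cv2.convexHull(max(cs,key=len)))
cv2.error: OpenCV(4.12.0) /io/opencv/modules/imgproc/src/shapedescr.cpp:361: error: (-201:Incorrect size of input array) There should be at least 5 points to fit the ellipse in function 'fitEllipseNoDirect'
```

```bash
sed -i 's/m=(g<38).astype(np.uint8);/gm=int(g[v-3:v+4,u-3:u+4].mean()); m=(g<gm+14).astype(np.uint8);/' fit.py; python3 fit.py
```

```text
2128 [48.2 55.7] 205.7 75.0 [64.15 18.6   4.  ]
2049 [48.7 53. ] 288.9 92.9 [62.23  9.35  4.  ]
1692 [42.8 50. ] 174.6 149.5 [55.93 23.27  4.  ]
1435 [40.2 44.9] 232.7 205.4 [48.94 16.89  4.  ]
1601 [44.3 45.5] 300.0 174.8 [52.82  8.29  4.  ]
axle [56.81371172 15.28106865] seat0ang 24.37286626230389 res mm [ 0.5  0.2  0.3 -0.2  0.   0.4 -0.4 -0.1 -0.4 -0.3]
radii [0.08050068 0.08033723 0.08037312 0.08040355 0.08046545]
red [417 125  38  34 770] [436.6 139. ] [57.2  -7.18  6.  ] [57.53 -5.26 11.  ]
```

```bash
cat > held.py <<'E'
from h import *
from st import *
def held(im,ztop=-.019):
    hsv=cv2.cvtColor(im,cv2.COLOR_RGB2HSV)
    m=((hsv[...,0]<8)|(hsv[...,0]>172))&(hsv[...,1]>150)&(hsv[...,2]>50)
    m[:225]=0; m[:,:270]=0; m[:,370:]=0
    ys,xs=np.nonzero(m); u,v=xs.mean(),ys.mean()
    p=arm.camera_params("wrist");K=np.array(p["camera_matrix"]);T=np.array(p["T_tool_cam"])
    d=T[:3,:3]@np.array([(u-K[0,2])/K[0,0],-(v-K[1,2])/K[1,1],-1]);o=T[:3,3]
    q=o+d*(ztop-o[2])/d[2]; print("held n",len(xs),round(u,1),round(v,1),"tool xy cm",np.round(q*100,2)); return q
if __name__=="__main__":
    import sys
    im=arm.get_image("wrist"); held(im)
    s=st(); a=[float(x) for x in sys.argv[1:]]
    if a: to(*a,s=s)
E
python3 held.py 62.2 9.35 12
```

```text
held n 561 318.3 277.6 tool xy cm [-0.11  0.   -1.9 ]
t 5.65 p [52.38  6.03 25.46] phi -0.1 F [ 0.4 -0.2 -0.1] op 0.5926355638248596 q7 -1.81
to [ 9.97 -3.27 13.37] spin -0.1
```

{"name": "servo_tool", "arguments": {"targets": [{"dx": 3.3, "dy": -1.1, "dz": 2, "spin": 0}, {"dx": 6.7, "dy": -2.2, "dz": 5, "spin": 0}, {"dx": 10, "dy": -3.3, "dz": 8, "spin": 0}, {"dx": 10, "dy": -3.3, "dz": 11, "spin": 0}, {"dx": 10, "dy": -3.3, "dz": 14, "spin": 0}]}}

```text
time_s: 6.07
position: [0.6246, 0.0947, 0.1118]
tcp_rot: [1.0, -0.001, -0.005, -0.003]
wrist_force: [-0.4, -0.3, -0.8]
opening: 0.589
```

```bash
python3 held.py 62.3 9.35 4.75
```

```text
held n 551 319.0 277.5 tool xy cm [-0.1   0.04 -1.9 ]
t 6.1167 p [61.78  9.29 10.43] phi -0.09 F [-2.1 -1.  -4. ] op 0.5878984516173557 q7 -1.93
to [ 0.65 -0.04  5.67] spin -0.09
```

{"name": "servo_tool", "arguments": {"targets": [{"dx": 0.5, "dy": 0, "dz": 2, "spin": 0}, {"dx": 0.5, "dy": 0, "dz": 4, "spin": 0}, {"dx": 0.5, "dy": 0, "dz": 5.2, "spin": 0}, {"dx": 0.5, "dy": 0, "dz": 5.2, "spin": 0}, {"dx": 0.5, "dy": 0, "dz": 5.2, "spin": 0}]}}

```text
time_s: 6.53
position: [0.6214, 0.0927, 0.0526]
tcp_rot: [1.0, -0.001, -0.012, -0.002]
wrist_force: [0.6, -0.1, -0.6]
opening: 0.586
```

```bash
python3 st.py 62.3 9.35 4.6
```

```text
t 6.5333 p [62.14  9.27  5.26] phi -0.12 F [ 0.6 -0.1 -0.6] op 0.586492610932662 q7 -1.95
to [ 0.17 -0.08  0.65] spin -0.12
```

{"name": "servo_tool", "arguments": {"targets": [{"dx": 0.15, "dy": -0.05, "dz": 0.3, "spin": 0}, {"dx": 0.15, "dy": -0.05, "dz": 0.6, "spin": 0}, {"dx": 0.15, "dy": -0.05, "dz": 0.6, "spin": 0}, {"dx": 0.15, "dy": -0.05, "dz": 0.6, "spin": 0}, {"dx": 0.15, "dy": -0.05, "dz": 0.6, "spin": 0}]}}

```text
time_s: 6.95
position: [0.6232, 0.0934, 0.0472]
tcp_rot: [1.0, -0.001, -0.012, -0.002]
wrist_force: [-0.2, -0.6, -0.4]
opening: 0.587
```

```bash
python3 st.py 62.3 9.35 4.6
```

```text
t 6.95 p [62.32  9.34  4.72] phi -0.12 F [-0.2 -0.6 -0.4] op 0.5866601112300913 q7 -1.95
to [-0.02 -0.01  0.12] spin -0.12
```

{"name": "servo_tool", "arguments": {"targets": [{"dx": 0, "dy": 0, "dz": 0.12, "spin": 0}, {"dx": 0, "dy": 0, "dz": 0.12, "spin": 0}, {"dx": 0, "dy": 0, "dz": 0.12, "spin": 0}, {"dx": 0, "dy": 0, "dz": 0.12, "spin": 0}, {"dx": 0, "dy": 0, "dz": 0.12, "spin": 0}]}}

```text
time_s: 7.37
position: [0.6234, 0.0935, 0.0465]
tcp_rot: [1.0, -0.001, -0.011, -0.002]
wrist_force: [-0.2, -0.6, 2.8]
opening: 0.585
```

{"name": "servo_tool", "arguments": {"targets": [{"dx": 0, "dy": 0, "dz": 0, "spin": 0}, {"dx": 0, "dy": 0, "dz": 0, "spin": 0}, {"dx": 0, "dy": 0, "dz": 0, "spin": 0}, {"dx": 0, "dy": 0, "dz": -1.5, "spin": 0}, {"dx": 0, "dy": 0, "dz": -5, "spin": 0}], "grip": 78}}

```text
time_s: 7.78
position: [0.6196, 0.0922, 0.0919]
tcp_rot: [1.0, -0.001, -0.017, -0.001]
wrist_force: [0.5, -1.0, -1.0]
opening: 0.782
```

{"name": "servo_tool", "arguments": {"targets": [{"dx": 0, "dy": 0, "dz": -4, "spin": 0}, {"dx": 0, "dy": 0.5, "dz": -8, "spin": 0}, {"dx": -0.5, "dy": 2.5, "dz": -11, "spin": 0}, {"dx": -1, "dy": 6, "dz": -12, "spin": 0}, {"dx": -1.5, "dy": 10, "dz": -12, "spin": 0}]}}

```text
time_s: 8.2
position: [0.612, -0.0045, 0.219]
tcp_rot: [1.0, 0.003, -0.012, -0.002]
wrist_force: [1.7, -1.2, -0.2]
opening: 0.782
```

```bash
python3 - <<'E'
from h import *
from st import *
s=st(); print(s["tcp_rot"]); im=save("wrist","w5"); to(55.3,-26.6,8)
E
```

```text
t 8.2 p [61.2  -0.45 21.9 ] phi 0.3 F [ 1.7 -1.2 -0.2] op 0.7824744449271337 q7 -1.72
[ 0.99992621  0.00257042 -0.01173244 -0.00182115]
to [-4.95 24.46 13.97] spin -0.69
```

View pics/w5.png

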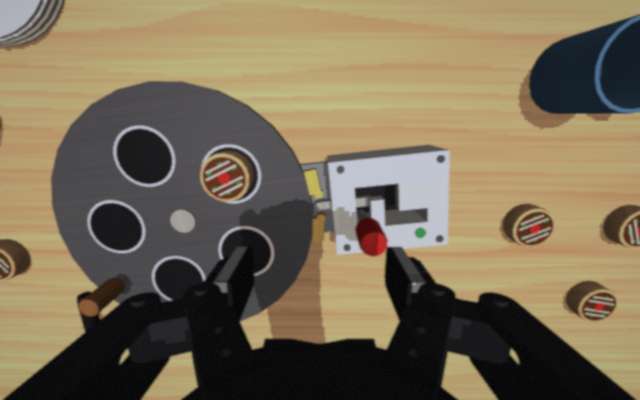

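The placed cake shows at (228,177) on its ring. I'll check it at its true height.

```bash
cat > reds.py <<'E'
from h import *
from st import *
S=np.array([[56.82+8*np.cos(np.radians(a)),15.26+8*np.sin(np.radians(a))] for a in (24.37,96.37,168.37,240.37,312.37)])
def reds(im,s,minn=40):
    hsv=cv2.cvtColor(im,cv2.COLOR_RGB2HSV)
    m=((hsv[...,0]<8)|(hsv[...,0]>172))&(hsv[...,1]>150)&(hsv[...,2]>50)
    n,l,stt,c=cv2.connectedComponentsWithStats(m.astype(np.uint8))
    for i in range(1,n):
        if stt[i,4]>minn:
            a=onz("wrist",*c[i],.024,s)*100; b=onz("wrist",*c[i],.064,s)*100
            d=np.linalg.norm(S-b[:2],axis=1); k=d.argmin()
            print(stt[i,4],c[i].round(0),"table",a[:2].round(2),"griddle",b[:2].round(2),f"seat{k} off {b[0]-S[k,0]:.2f} {b[1]-S[k,1]:.2f}" if d[k]<4 else "")
if __name__=="__main__":
    import sys
    s=st(); im=save("wrist",sys.argv[1]); reds(im,s,30)
    a=[float(x) for x in sys.argv[2:]]
    if a: to(*a)
E
python3 reds.py w6 55.3 -26.6 8
```

```text
t 8.25 p [60.96 -2.1  21.63] phi -0.69 F [-1.6 -9.2 -0.8] op 0.7803794848668749 q7 -1.72
125 [204. 178.] table [61.36 10.97] griddle [62.2  9.4] seat4 off -0.02 0.05
789 [353. 234.] table [54.06 -6.34] griddle [55.77 -5.83] 
84 [628. 221.] table [ 55.27 -39.88] griddle [ 56.83 -35.35] 
78 [521. 222.] table [ 55.33 -26.75] griddle [ 56.89 -23.79] 
59 [587. 299.] table [ 44.31 -37.76] griddle [ 47.19 -33.48] 
to [-4.78 24.64 13.78] spin -0.89
```

{"name": "servo_tool", "arguments": {"targets": [{"dx": -1, "dy": 4, "dz": 0, "spin": -0.5}, {"dx": -2, "dy": 8, "dz": 0, "spin": -0.9}, {"dx": -3, "dy": 12, "dz": 1, "spin": -0.9}, {"dx": -4, "dy": 16, "dz": 2.5, "spin": -0.9}, {"dx": -4.8, "dy": 19.7, "dz": 4.5, "spin": -0.9}], "grip": 95}}

```text
time_s: 8.72
position: [0.5602, -0.2065, 0.1806]
tcp_rot: [1.0, -0.0, -0.014, 0.004]
wrist_force: [0.6, -0.7, -0.6]
opening: 0.949
```

```bash
python3 st.py 55.3 -26.65 7
```

```text
t 8.7167 p [ 56.02 -20.65  18.06] phi -0.04 F [ 0.6 -0.7 -0.6] op 0.9488897786735851 q7 -1.38
to [-0.4   5.91 11.12] spin -0.04
```

{"name": "servo_tool", "arguments": {"targets": [{"dx": -0.2, "dy": 2.5, "dz": 2, "spin": 0}, {"dx": -0.4, "dy": 5, "dz": 4.5, "spin": 0}, {"dx": -0.4, "dy": 5.9, "dz": 7.5, "spin": 0}, {"dx": -0.4, "dy": 5.9, "dz": 10, "spin": 0}, {"dx": -0.4, "dy": 5.9, "dz": 11.5, "spin": 0}]}}

```text
time_s: 9.13
position: [0.5502, -0.2677, 0.0636]
tcp_rot: [1.0, -0.002, -0.016, 0.003]
wrist_force: [-0.7, 0.7, -0.3]
opening: 0.95
```

```bash
python3 reds.py w7 55.3 -26.65 0.5
```

```text
t 9.1333 p [ 55.02 -26.77   6.36] phi -0.24 F [-0.7  0.7 -0.3] op 0.9501515248287549 q7 -1.31
165 [635.  49.] table [ 65.64 -44.4 ] griddle [ 64.92 -40.49] 
282 [516. 225.] table [ 55.28 -39.86] griddle [ 56.86 -36.95] 
274 [317. 225.] table [ 55.33 -26.68] griddle [ 56.9  -26.69] 
131 [612. 326.] table [ 47.13 -48.61] griddle [ 50.52 -43.77] 
to [0.64 0.03 5.59] spin -0.15
```

{"name": "servo_tool", "arguments": {"targets": [{"dx": 0.3, "dy": 0, "dz": 2, "spin": 0}, {"dx": 0.5, "dy": 0, "dz": 4, "spin": 0}, {"dx": 0.55, "dy": 0, "dz": 5.3, "spin": 0}, {"dx": 0.55, "dy": 0, "dz": 5.5, "spin": 0}, {"dx": 0.55, "dy": 0, "dz": 5.5, "spin": 0}]}}

```text
time_s: 9.6
position: [0.5518, -0.2658, 0.0058]
tcp_rot: [1.0, -0.001, -0.019, 0.002]
wrist_force: [0.8, -0.3, -0.4]
opening: 0.952
```

```bash
python3 st.py 55.3 -26.68 0.5
```

```text
t 9.6 p [ 55.18 -26.58   0.58] phi -0.13 F [ 0.8 -0.3 -0.4] op 0.9516836184401984 q7 -1.33
to [0.12 0.1  0.07] spin -0.13
```

{"name": "servo_tool", "arguments": {"targets": [{"dx": 0.12, "dy": 0.1, "dz": 0.05, "spin": 0}, {"dx": 0.12, "dy": 0.1, "dz": 0.05, "spin": 0}, {"dx": 0.12, "dy": 0.1, "dz": 0.05, "spin": 0}, {"dx": 0.12, "dy": 0.1, "dz": 0.05, "spin": 0}, {"dx": 0.12, "dy": 0.1, "dz": 0.05, "spin": 0}], "grip": 45}}

```text
time_s: 10.02
position: [0.5549, -0.2676, 0.0073]
tcp_rot: [1.0, -0.001, -0.017, 0.003]
wrist_force: [0.6, 1.0, 5.1]
opening: 0.587
```

{"name": "servo_tool", "arguments": {"targets": [{"dx": 0, "dy": 0, "dz": 0, "spin": 0}, {"dx": 0, "dy": 0, "dz": -3, "spin": 0}, {"dx": 0, "dy": 0, "dz": -7, "spin": 0}, {"dx": 0, "dy": 0, "dz": -11, "spin": 0}, {"dx": 0, "dy": -1, "dz": -15, "spin": 0}]}}

```text
time_s: 10.43
position: [0.5583, -0.2593, 0.1579]
tcp_rot: [1.0, -0.003, -0.018, 0.003]
wrist_force: [0.3, -1.1, -0.3]
opening: 0.583
```

```bash
python3 held.py 52.9 8.31 20
```

```text
held n 594 317.6 273.4 tool xy cm [ 0.11 -0.03 -1.9 ]
t 10.4833 p [ 56.54 -25.69  16.82] phi -0.13 F [2.5 1.3 6.1] op 0.5841362933485568 q7 -1.31
to [ -3.78 -33.96  -3.44] spin -0.13
```

```bash
cat >> held.py <<'E'
    zt=-(2.4-float(__import__("os").environ.get("ZG","0.6")))/100
    q=held(im,zt); q[2]+=.012
    M=R.from_quat(s["tcp_rot"]).as_matrix(); w=np.array(s["position"])+M@q
    print("cake world cm",np.round(w*100,2),"tcp xy for cake on target:",np.round(np.array(a[:2])-(M@q)[:2]*100,2), "tilt deg",np.round(np.degrees(M[:2,2]),2))
E
```

{"name": "servo_tool", "arguments": {"targets": [{"dx": -0.5, "dy": -3.5, "dz": -1, "spin": 0}, {"dx": -1, "dy": -7.5, "dz": -2, "spin": 0}, {"dx": -1.5, "dy": -11.5, "dz": -3, "spin": 0}, {"dx": -2, "dy": -15.5, "dz": -3.4, "spin": 0}, {"dx": -2.5, "dy": -19.5, "dz": -3.4, "spin": 0}]}}

```text
time_s: 10.9
position: [0.5415, -0.0597, 0.2019]
tcp_rot: [1.0, -0.001, -0.009, 0.005]
wrist_force: [0.1, 0.2, 0.1]
opening: 0.588
```

```bash
ZG=0.7 python3 held.py 52.86 8.31 10
```

```text
held n 603 319.2 277.7 tool xy cm [-0.12  0.05 -1.9 ]
t 10.95 p [54.   -4.71 20.12] phi 0.65 F [-1.2  8.7 -1.3] op 0.5829895187531096 q7 -1.63
to [ -0.78 -13.06  10.11] spin 0.65
held n 603 319.2 277.7 tool xy cm [-0.23  0.05 -1.7 ]
cake world cm [53.78 -4.76 20.63] tcp xy for cake on target: [53.08  8.36] tilt deg [-1.18 -0.14]
```

{"name": "servo_tool", "arguments": {"targets": [{"dx": -0.3, "dy": -3.5, "dz": 0, "spin": 0.5}, {"dx": -0.5, "dy": -7.5, "dz": 0.5, "spin": 0.6}, {"dx": -0.7, "dy": -11, "dz": 2.5, "spin": 0.6}, {"dx": -0.7, "dy": -13.1, "dz": 5.5, "spin": 0.6}, {"dx": -0.7, "dy": -13.1, "dz": 9, "spin": 0.6}]}}

```text
time_s: 11.37
position: [0.5304, 0.0932, 0.1124]
tcp_rot: [1.0, 0.006, -0.007, -0.002]
wrist_force: [-0.5, 0.6, -1.3]
opening: 0.589
```

```bash
ZG=0.7 python3 held.py 52.86 8.31 4.75
```

```text
held n 545 318.9 276.8 tool xy cm [-0.07  0.04 -1.9 ]
t 11.4167 p [52.36  8.76 10.35] phi 0.54 F [-2.4 -1.3 -4.8] op 0.584836827166849 q7 -1.95
to [0.67 0.45 5.58] spin 0.54
held n 545 318.9 276.8 tool xy cm [-0.18  0.04 -1.7 ]
cake world cm [52.19  8.73 10.86] tcp xy for cake on target: [53.03  8.35] tilt deg [-1.8  -0.09]
```

{"name": "servo_tool", "arguments": {"targets": [{"dx": 0.3, "dy": 0.4, "dz": 2, "spin": 0.5}, {"dx": 0.6, "dy": 0.4, "dz": 4, "spin": 0.5}, {"dx": 0.8, "dy": 0.4, "dz": 5, "spin": 0.5}, {"dx": 0.8, "dy": 0.4, "dz": 5, "spin": 0.5}, {"dx": 0.8, "dy": 0.4, "dz": 5, "spin": 0.5}]}}

```text
time_s: 11.83
position: [0.5301, 0.083, 0.0533]
tcp_rot: [1.0, -0.0, -0.016, 0.001]
wrist_force: [-1.4, -0.3, 0.3]
opening: 0.585
```

```bash
python3 st.py 53.0 8.35 4.7
```

```text
t 11.8333 p [53.01  8.3   5.33] phi -0.02 F [-1.4 -0.3  0.3] op 0.5850746968779225 q7 -1.98
to [ 0.01 -0.05  0.63] spin -0.02
```

{"name": "servo_tool", "arguments": {"targets": [{"dx": 0, "dy": -0.05, "dz": 0.4, "spin": 0}, {"dx": 0, "dy": -0.05, "dz": 0.65, "spin": 0}, {"dx": 0, "dy": -0.05, "dz": 0.65, "spin": 0}, {"dx": 0, "dy": -0.05, "dz": 0.65, "spin": 0}, {"dx": 0, "dy": -0.05, "dz": 0.65, "spin": 0}]}}

```text
time_s: 12.25
position: [0.5303, 0.0835, 0.0475]
tcp_rot: [1.0, -0.0, -0.015, 0.001]
wrist_force: [-1.0, -0.7, -0.4]
opening: 0.584
```

{"name": "servo_tool", "arguments": {"targets": [{"dx": 0, "dy": 0, "dz": 0, "spin": 0}, {"dx": 0, "dy": 0, "dz": 0, "spin": 0}, {"dx": 0, "dy": 0, "dz": 0, "spin": 0}, {"dx": 0, "dy": 0, "dz": -1.5, "spin": 0}, {"dx": 0, "dy": 0, "dz": -5, "spin": 0}], "grip": 78}}

```text
time_s: 12.67
position: [0.5272, 0.0825, 0.0935]
tcp_rot: [1.0, -0.0, -0.021, 0.002]
wrist_force: [0.4, -0.3, -0.4]
opening: 0.782
```

{"name": "servo_tool", "arguments": {"targets": [{"dx": 0, "dy": 0, "dz": -4, "spin": 0}, {"dx": 0, "dy": 0.5, "dz": -8, "spin": 0}, {"dx": 0, "dy": 2.5, "dz": -11, "spin": 0}, {"dx": 0, "dy": 6, "dz": -12, "spin": 0}, {"dx": 0, "dy": 10, "dz": -12, "spin": 0}]}}

```text
time_s: 13.08
position: [0.5357, -0.0146, 0.2189]
tcp_rot: [1.0, 0.003, -0.016, 0.001]
wrist_force: [1.1, -0.4, 0.3]
opening: 0.78
```

```bash
python3 reds.py w8 55.3 -39.85 8
```

```text
t 13.0833 p [53.57 -1.46 21.89] phi 0.37 F [ 1.1 -0.4  0.3] op 0.7798848338948307 q7 -1.69
153 [204.  97.] table [62.41 10.84] griddle [62.24  9.38] seat4 off 0.03 0.03
819 [364. 155.] table [56.4  -6.58] griddle [56.94 -5.96] 
113 [224. 192.] table [51.85  9.7 ] griddle [52.93  8.37] seat3 off 0.07 0.07
75 [605. 252.] table [ 44.35 -37.73] griddle [ 46.33 -33.4 ] 
to [ 2.79 36.76 13.97] spin -0.59
```

View pics/w8.png

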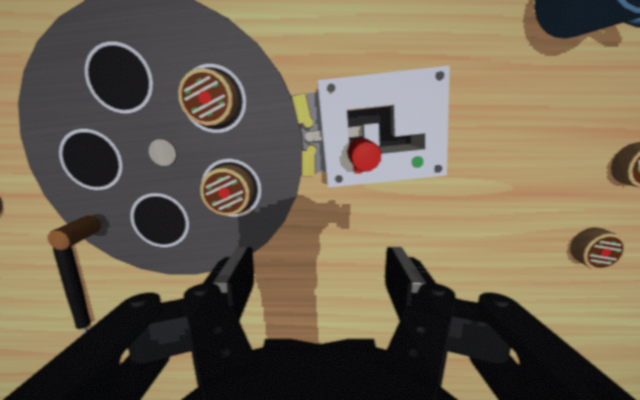

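Both placed cakes, at (206,97) and (226,192), sit within 1 mm of their seats.

{"name": "servo_tool", "arguments": {"targets": [{"dx": -0.8, "dy": 4, "dz": 0, "spin": -0.5}, {"dx": -1.6, "dy": 8, "dz": 0, "spin": -0.6}, {"dx": -2.5, "dy": 12, "dz": 0, "spin": -0.6}, {"dx": -3.5, "dy": 16, "dz": 1, "spin": -0.6}, {"dx": -4.5, "dy": 20, "dz": 2, "spin": -0.6}], "grip": 95}}

```text
time_s: 13.55
position: [0.4888, -0.2209, 0.2033]
tcp_rot: [1.0, 0.0, -0.017, 0.006]
wrist_force: [0.4, 0.0, -0.4]
opening: 0.948
```

{"name": "servo_tool", "arguments": {"targets": [{"dx": -1, "dy": 3.6, "dz": 1, "spin": 0}, {"dx": -2, "dy": 7.2, "dz": 2.5, "spin": 0}, {"dx": -3, "dy": 11, "dz": 4, "spin": 0}, {"dx": -4, "dy": 13.5, "dz": 6.5, "spin": 0}, {"dx": -4.4, "dy": 14.3, "dz": 9.5, "spin": 0}]}}

```text
time_s: 13.97
position: [0.4395, -0.373, 0.1126]
tcp_rot: [1.0, -0.004, -0.016, 0.009]
wrist_force: [-0.8, -0.2, -0.4]
opening: 0.955
```

```bash
python3 reds.py w9 44.33 -37.73 4
```

```text
t 13.9667 p [ 43.95 -37.3   11.26] phi -0.51 F [-0.8 -0.2 -0.4] op 0.9553830256243068 q7 -1.04
265 [350.  52.] table [ 55.35 -39.76] griddle [ 54.65 -39.31] 
201 [588.  64.] table [ 54.47 -56.97] griddle [ 53.92 -53.52] 
139 [458. 166.] table [ 47.2  -48.53] griddle [ 47.92 -46.54] 
180 [321. 202.] table [ 44.35 -37.63] griddle [ 45.57 -37.54] 
to [1.22 0.74 6.45] spin -0.53
```

{"name": "servo_tool", "arguments": {"targets": [{"dx": 0.5, "dy": 0.4, "dz": 2.5, "spin": -0.5}, {"dx": 1, "dy": 0.6, "dz": 5, "spin": -0.5}, {"dx": 1.2, "dy": 0.6, "dz": 7.5, "spin": -0.5}, {"dx": 1.3, "dy": 0.6, "dz": 9.2, "spin": -0.5}, {"dx": 1.3, "dy": 0.6, "dz": 9.4, "spin": -0.5}]}}

```text
time_s: 14.43
position: [0.4407, -0.3728, 0.0068]
tcp_rot: [1.0, 0.001, -0.025, 0.002]
wrist_force: [0.5, 1.3, -0.3]
opening: 0.948
```

```bash
python3 st.py 44.35 -37.68 0.5
```

```text
t 14.4333 p [ 44.07 -37.28   0.68] phi 0.06 F [ 0.5  1.3 -0.3] op 0.9481716570972305 q7 -1.06
to [0.29 0.4  0.17] spin 0.06
```

{"name": "servo_tool", "arguments": {"targets": [{"dx": 0.28, "dy": 0.38, "dz": 0.1, "spin": 0}, {"dx": 0.28, "dy": 0.38, "dz": 0.1, "spin": 0}, {"dx": 0.28, "dy": 0.38, "dz": 0.1, "spin": 0}, {"dx": 0.28, "dy": 0.38, "dz": 0.1, "spin": 0}, {"dx": 0.28, "dy": 0.38, "dz": 0.1, "spin": 0}], "grip": 45}}

```text
time_s: 14.85
position: [0.4446, -0.3772, 0.0072]
tcp_rot: [1.0, 0.001, -0.024, 0.003]
wrist_force: [-0.4, -0.3, 2.7]
opening: 0.59
```

{"name": "servo_tool", "arguments": {"targets": [{"dx": 0, "dy": 0, "dz": 0, "spin": 0}, {"dx": 0, "dy": 0, "dz": -3, "spin": 0}, {"dx": 0, "dy": 0, "dz": -7, "spin": 0}, {"dx": 0, "dy": -1, "dz": -11, "spin": 0}, {"dx": 0, "dy": -3.5, "dz": -14, "spin": 0}]}}

```text
time_s: 15.27
position: [0.4514, -0.3464, 0.1508]
tcp_rot: [1.0, -0.003, -0.022, 0.006]
wrist_force: [1.1, -0.9, 0.1]
opening: 0.587
```

```bash
python3 st.py 49.1 16.9 20
```

```text
t 15.2667 p [ 45.14 -34.64  15.08] phi -0.33 F [ 1.1 -0.9  0.1] op 0.5867810825925024 q7 -1.08
to [  3.45 -51.5   -5.67] spin -0.33
```

{"name": "servo_tool", "arguments": {"targets": [{"dx": 0, "dy": -4, "dz": -1.5, "spin": 0}, {"dx": 0.3, "dy": -8, "dz": -3, "spin": 0}, {"dx": 0.6, "dy": -12, "dz": -4.5, "spin": 0}, {"dx": 0.9, "dy": -16, "dz": -5, "spin": 0}, {"dx": 1.2, "dy": -20, "dz": -5.5, "spin": 0}]}}

```text
time_s: 15.68
position: [0.4672, -0.1445, 0.2047]
tcp_rot: [1.0, -0.003, -0.02, 0.006]
wrist_force: [0.7, 0.0, -0.2]
opening: 0.582
```

{"name": "servo_tool", "arguments": {"targets": [{"dx": 0.3, "dy": -4, "dz": 0, "spin": 0}, {"dx": 0.6, "dy": -8, "dz": 0, "spin": 0}, {"dx": 0.9, "dy": -12, "dz": 0, "spin": 0}, {"dx": 1.2, "dy": -16, "dz": 0, "spin": 0}, {"dx": 1.5, "dy": -19, "dz": 0, "spin": 0}]}}

```text
time_s: 16.1
position: [0.4827, 0.0494, 0.2023]
tcp_rot: [1.0, -0.002, -0.02, 0.006]
wrist_force: [0.1, 0.3, -0.7]
opening: 0.587
```

```bash
ZG=0.7 python3 held.py 48.98 16.87 12
```

```text
held n 566 318.9 277.3 tool xy cm [-0.09  0.03 -1.9 ]
t 16.15 p [48.32  5.68 20.26] phi 0.31 F [1.1 5.2 0.4] op 0.5851399909757654 q7 -1.83
to [  1.04 -11.24   8.15] spin 0.31
held n 566 318.9 277.3 tool xy cm [-0.21  0.03 -1.7 ]
cake world cm [48.13  5.65 20.76] tcp xy for cake on target: [49.17 16.9 ] tilt deg [-2.2  -0.39]
```

{"name": "servo_tool", "arguments": {"targets": [{"dx": 0.4, "dy": -3.8, "dz": 0, "spin": 0.3}, {"dx": 0.7, "dy": -7.5, "dz": 0.5, "spin": 0.3}, {"dx": 1, "dy": -10.5, "dz": 2, "spin": 0.3}, {"dx": 1.2, "dy": -11.3, "dz": 5, "spin": 0.3}, {"dx": 1.3, "dy": -11.3, "dz": 8.5, "spin": 0.3}]}}

```text
time_s: 16.57
position: [0.4944, 0.1752, 0.1185]
tcp_rot: [1.0, 0.004, -0.015, 0.001]
wrist_force: [0.4, -1.8, -0.6]
opening: 0.585
```

```bash
ZG=0.7 python3 held.py 48.98 16.87 5.3
```

```text
held n 555 319.4 278.1 tool xy cm [-0.14  0.06 -1.9 ]
t 16.6167 p [48.77 16.97 10.97] phi 0.24 F [-2.7 -2.1 -5.2] op 0.5856663789959605 q7 -2.14
to [0.47 0.05 5.66] spin 0.24
held n 555 319.4 278.1 tool xy cm [-0.25  0.06 -1.7 ]
cake world cm [48.54 16.92 11.49] tcp xy for cake on target: [49.21 16.92] tilt deg [-2.7  -0.49]
```

{"name": "servo_tool", "arguments": {"targets": [{"dx": 0.3, "dy": 0, "dz": 2, "spin": 0.2}, {"dx": 0.6, "dy": 0, "dz": 4, "spin": 0.2}, {"dx": 0.7, "dy": 0, "dz": 5.6, "spin": 0.2}, {"dx": 0.7, "dy": 0, "dz": 5.6, "spin": 0.2}, {"dx": 0.7, "dy": 0, "dz": 5.6, "spin": 0.2}]}}

```text
time_s: 17.03
position: [0.4915, 0.168, 0.0535]
tcp_rot: [1.0, -0.0, -0.024, 0.005]
wrist_force: [-0.5, -0.7, -0.5]
opening: 0.586
```

```bash
python3 st.py 49.19 16.92 4.7
```

```text
t 17.0333 p [49.15 16.8   5.35] phi -0.03 F [-0.5 -0.7 -0.5] op 0.5862004766228326 q7 -2.18
to [ 0.07 -0.13  0.64] spin -0.03
```

{"name": "servo_tool", "arguments": {"targets": [{"dx": 0.05, "dy": -0.1, "dz": 0.4, "spin": 0}, {"dx": 0.05, "dy": -0.1, "dz": 0.65, "spin": 0}, {"dx": 0.05, "dy": -0.1, "dz": 0.65, "spin": 0}, {"dx": 0.05, "dy": -0.1, "dz": 0.65, "spin": 0}, {"dx": 0.05, "dy": -0.1, "dz": 0.65, "spin": 0}]}}

```text
time_s: 17.45
position: [0.4921, 0.169, 0.0476]
tcp_rot: [1.0, -0.0, -0.024, 0.005]
wrist_force: [-0.8, -0.1, -0.5]
opening: 0.585
```

{"name": "servo_tool", "arguments": {"targets": [{"dx": 0, "dy": 0, "dz": 0, "spin": 0}, {"dx": 0, "dy": 0, "dz": 0, "spin": 0}, {"dx": 0, "dy": 0, "dz": 0, "spin": 0}, {"dx": 0, "dy": 0, "dz": -1.5, "spin": 0}, {"dx": 0, "dy": 0, "dz": -5, "spin": 0}], "grip": 78}}

```text
time_s: 17.87
position: [0.4901, 0.1678, 0.0938]
tcp_rot: [1.0, -0.0, -0.029, 0.006]
wrist_force: [0.7, -0.9, -0.6]
opening: 0.78
```

{"name": "servo_tool", "arguments": {"targets": [{"dx": 0, "dy": 0, "dz": -4, "spin": 0}, {"dx": 0, "dy": 0.5, "dz": -8, "spin": 0}, {"dx": 0, "dy": 2.5, "dz": -11, "spin": 0}, {"dx": 0, "dy": 6, "dz": -12, "spin": 0}, {"dx": 0, "dy": 10, "dz": -12, "spin": 0}]}}

```text
time_s: 18.28
position: [0.5002, 0.0723, 0.2197]
tcp_rot: [1.0, 0.003, -0.024, 0.005]
wrist_force: [0.6, -0.4, 0.2]
opening: 0.784
```

```bash
python3 reds.py w10 55.33 -39.8 8
```

```text
t 18.2833 p [50.02  7.23 21.97] phi 0.35 F [ 0.6 -0.4  0.2] op 0.7841710420142947 q7 -1.87
162 [295.  53.] table [62.81  9.52] griddle [62.19  9.27] seat4 off -0.02 -0.08
1293 [471. 108.] table [57.6  -9.43] griddle [57.6  -7.43] 
79 [447. 130.] table [55.33 -7.11] griddle [55.6  -5.39] 
118 [306. 157.] table [52.22  8.5 ] griddle [52.86  8.36] seat3 off -0.00 0.06
88 [ 21. 174.] table [50.07 41.28] griddle [50.97 37.23] 
111 [223. 193.] table [47.93 18.31] griddle [49.09 17.  ] seat2 off 0.10 0.13
to [ 6.58 45.31 14.28] spin -0.57
```

View pics/w10.png

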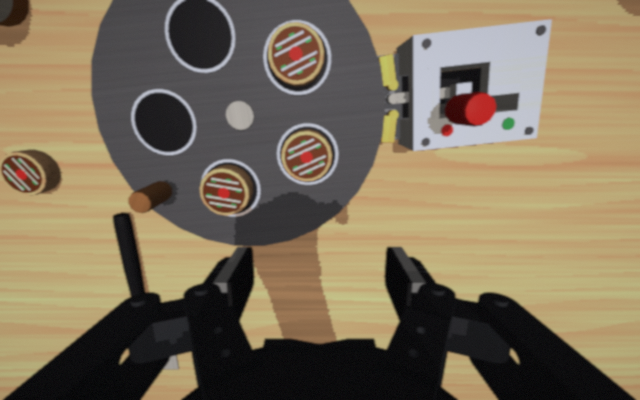

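```bash
python3 - <<'E'
from h import *
from st import *
s=arm.get_state()
for p in [(122,215),(136,290)]: print(p,np.round(onz("wrist",*p,.015,s)*100,1))
for n,pp in {"scene":[(366,144),(332,133),(388,136)],"side":[(324,328),(369,338),(293,354)]}.items():
    for p in pp: print(n,p,np.round(onz(n,*p,.015)*100,1))
to(50.1,41.2,9)
E
```

```text
(122, 215) [45.1 29.5  1.5]
(136, 290) [34.4 30.1  1.5]
scene (366, 144) [46.2 32.3  1.5]
scene (332, 133) [32.7 31.4  1.5]
scene (388, 136) [50.5 40.8  1.5]
side (324, 328) [44.1 32.5  1.5]
side (369, 338) [31.8 32.6  1.5]
side (293, 354) [50.1 41.3  1.5]
to [  0.51 -35.61  12.01] spin -0.57
```

{"name": "servo_tool", "arguments": {"targets": [{"dx": 0, "dy": -4, "dz": 0, "spin": -0.5}, {"dx": 0, "dy": -8, "dz": 0, "spin": -0.6}, {"dx": 0, "dy": -12, "dz": 0, "spin": -0.6}, {"dx": 0, "dy": -16, "dz": 0, "spin": -0.6}, {"dx": 0, "dy": -20, "dz": 0, "spin": -0.6}], "grip": 95}}

```text
time_s: 18.75
position: [0.5007, 0.2599, 0.2131]
tcp_rot: [1.0, -0.0, -0.027, 0.01]
wrist_force: [0.5, -0.5, 0.5]
opening: 0.952
```

{"name": "servo_tool", "arguments": {"targets": [{"dx": 0.1, "dy": -4, "dz": 0.5, "spin": 0}, {"dx": 0.3, "dy": -8, "dz": 1.5, "spin": 0}, {"dx": 0.5, "dy": -12, "dz": 3, "spin": 0}, {"dx": 0.5, "dy": -15, "dz": 5.5, "spin": 0}, {"dx": 0.5, "dy": -15.5, "dz": 9, "spin": 0}]}}

```text
time_s: 19.17
position: [0.4989, 0.4241, 0.1224]
tcp_rot: [1.0, 0.004, -0.025, 0.004]
wrist_force: [-0.2, 1.5, 0.3]
opening: 0.952
```

```bash
python3 reds.py w11 50.1 41.2 0.6
```

```text
t 19.1667 p [49.89 42.41 12.24] phi 0.45 F [-0.2  1.5  0.3] op 0.9521584721210522 q7 -2.54
163 [333. 199.] table [50.07 41.13] griddle [51.32 41.37] 
to [ 1.37  0.3  10.54] spin 0.42
```

View pics/w11.png

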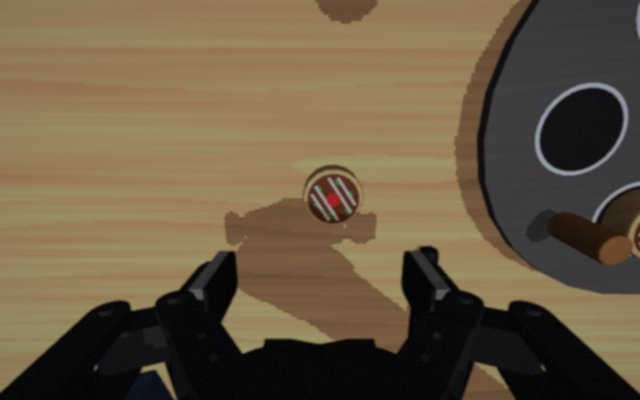

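The brown cake is at (333,199) between the jaws. Going down.

{"name": "servo_tool", "arguments": {"targets": [{"dx": 0.5, "dy": 0.3, "dz": 2.5, "spin": 0.3}, {"dx": 1, "dy": 0.3, "dz": 5, "spin": 0.4}, {"dx": 1.2, "dy": 0.3, "dz": 8, "spin": 0.4}, {"dx": 1.35, "dy": 0.3, "dz": 10.2, "spin": 0.4}, {"dx": 1.35, "dy": 0.3, "dz": 10.3, "spin": 0.4}]}}

```text
time_s: 19.63
position: [0.4978, 0.4075, 0.0026]
tcp_rot: [0.999, 0.0, -0.036, 0.014]
wrist_force: [-1.0, -1.1, -0.3]
opening: 0.948
```

```bash
python3 st.py 50.1 41.15 0.6
```

```text
t 19.6333 p [49.78 40.75  0.26] phi -0.06 F [-1.  -1.1 -0.3] op 0.9478982656849244 q7 -2.58
to [ 0.3  -0.39 -0.37] spin -0.06
```

{"name": "servo_tool", "arguments": {"targets": [{"dx": 0.28, "dy": -0.38, "dz": -0.35, "spin": 0}, {"dx": 0.28, "dy": -0.38, "dz": -0.35, "spin": 0}, {"dx": 0.28, "dy": -0.38, "dz": -0.35, "spin": 0}, {"dx": 0.28, "dy": -0.38, "dz": -0.35, "spin": 0}, {"dx": 0.28, "dy": -0.38, "dz": -0.35, "spin": 0}], "grip": 45}}

```text
time_s: 20.05
position: [0.5021, 0.4128, 0.008]
tcp_rot: [0.999, -0.0, -0.034, 0.013]
wrist_force: [0.7, -0.6, 2.3]
opening: 0.584
```

{"name": "servo_tool", "arguments": {"targets": [{"dx": 0, "dy": 0, "dz": 0, "spin": 0}, {"dx": 0, "dy": 0, "dz": -4, "spin": 0}, {"dx": 0, "dy": 0, "dz": -8, "spin": 0}, {"dx": 0, "dy": 0, "dz": -12, "spin": 0}, {"dx": 0, "dy": 0, "dz": -16, "spin": 0}]}}

```text
time_s: 20.47
position: [0.5128, 0.4167, 0.1695]
tcp_rot: [0.999, 0.0, -0.034, 0.013]
wrist_force: [0.4, 0.1, -0.9]
opening: 0.588
```

```bash
ZG=0.6 python3 held.py 55.93 23.21 16; python3 st.py
```

```text
held n 612 319.3 276.8 tool xy cm [-0.07  0.05 -1.9 ]
t 20.5167 p [51.75 42.13 18.01] phi -0.06 F [2.7 2.  5.3] op 0.5890653593356635 q7 -2.51
to [ 4.3  18.88  2.06] spin -0.06
held n 612 319.3 276.8 tool xy cm [-0.13  0.05 -1.8 ]
cake world cm [51.66 42.08 18.61] tcp xy for cake on target: [56.02 23.25] tilt deg [-3.2  -0.88]
t 20.5167 p [51.75 42.13 18.01] phi -0.06 F [2.7 2.  5.3] op 0.5890653593356635 q7 -2.51
```

{"name": "servo_tool", "arguments": {"targets": [{"dx": 0.9, "dy": 3.9, "dz": 0, "spin": 0}, {"dx": 1.8, "dy": 7.8, "dz": 0, "spin": 0}, {"dx": 2.7, "dy": 11.7, "dz": 0, "spin": 0}, {"dx": 3.6, "dy": 15.6, "dz": 1, "spin": 0}, {"dx": 4.4, "dy": 18.8, "dz": 3, "spin": 0}]}}

```text
time_s: 20.93
position: [0.5629, 0.2302, 0.1536]
tcp_rot: [1.0, -0.001, -0.024, 0.007]
wrist_force: [1.4, -0.4, -0.3]
opening: 0.586
```

{"name": "servo_tool", "arguments": {"targets": [{"dx": 0, "dy": 0, "dz": 2, "spin": 0}, {"dx": 0, "dy": 0, "dz": 5, "spin": 0}, {"dx": 0, "dy": 0, "dz": 7, "spin": 0}, {"dx": 0, "dy": 0, "dz": 7.5, "spin": 0}, {"dx": 0, "dy": 0, "dz": 7.5, "spin": 0}]}}

```text
time_s: 21.35
position: [0.5574, 0.2283, 0.0768]
tcp_rot: [1.0, -0.001, -0.026, 0.008]
wrist_force: [-0.0, 1.1, 1.0]
opening: 0.584
```

```bash
ZG=0.7 python3 held.py 55.93 23.21 5.3
```

```text
held n 527 319.5 277.6 tool xy cm [-0.11  0.06 -1.9 ]
t 21.4 p [55.89 22.93  7.85] phi -0.15 F [ 0.   0.8 -0.5] op 0.5863747975694454 q7 -2.26
to [ 0.17 -0.32  2.54] spin -0.15
held n 527 319.5 277.6 tool xy cm [-0.22  0.06 -1.7 ]
cake world cm [55.69 22.87  8.36] tcp xy for cake on target: [56.13 23.26] tilt deg [-2.83 -0.85]
```

{"name": "servo_tool", "arguments": {"targets": [{"dx": 0.2, "dy": -0.2, "dz": 1, "spin": -0.1}, {"dx": 0.36, "dy": -0.37, "dz": 2, "spin": -0.1}, {"dx": 0.36, "dy": -0.37, "dz": 3, "spin": -0.1}, {"dx": 0.36, "dy": -0.37, "dz": 3, "spin": -0.1}, {"dx": 0.36, "dy": -0.37, "dz": 3, "spin": -0.1}]}}

```text
time_s: 21.82
position: [0.5608, 0.233, 0.0479]
tcp_rot: [1.0, 0.0, -0.025, 0.007]
wrist_force: [-0.3, 0.2, -0.6]
opening: 0.586
```

```bash
python3 st.py 56.12 23.26 4.8
```

```text
t 21.8167 p [56.08 23.3   4.79] phi -0.01 F [-0.3  0.2 -0.6] op 0.5857000463217648 q7 -2.27
to [ 0.04  0.04 -0.01] spin -0.01
```

{"name": "servo_tool", "arguments": {"targets": [{"dx": 0, "dy": 0, "dz": 0, "spin": 0}, {"dx": 0, "dy": 0, "dz": 0, "spin": 0}, {"dx": 0, "dy": 0, "dz": 0, "spin": 0}, {"dx": 0, "dy": 0, "dz": -1.5, "spin": 0}, {"dx": 0, "dy": 0, "dz": -5, "spin": 0}], "grip": 78}}

```text
time_s: 22.23
position: [0.5591, 0.2312, 0.0939]
tcp_rot: [0.999, 0.0, -0.03, 0.01]
wrist_force: [1.1, 0.2, -0.1]
opening: 0.784
```

{"name": "servo_tool", "arguments": {"targets": [{"dx": 0, "dy": 0, "dz": -4, "spin": 0}, {"dx": 0, "dy": 0, "dz": -8, "spin": 0}, {"dx": -0.8, "dy": 2.5, "dz": -11, "spin": 0}, {"dx": -1.6, "dy": 6, "dz": -12.5, "spin": 0}, {"dx": -2.4, "dy": 10, "dz": -13.5, "spin": 0}]}}

```text
time_s: 22.65
position: [0.5446, 0.137, 0.2371]
tcp_rot: [1.0, 0.003, -0.026, 0.008]
wrist_force: [1.4, -0.1, 0.2]
opening: 0.778
```

```bash
python3 reds.py w12 55.33 -39.8 8
```

```text
t 22.65 p [54.46 13.7  23.71] phi 0.32 F [ 1.4 -0.1  0.2] op 0.7778701303346078 q7 -2.01
121 [360. 105.] table [62.24  8.68] griddle [62.23  9.28] seat4 off 0.02 -0.07
1139 [520. 158.] table [ 56.27 -11.07] griddle [56.94 -8.24] 
103 [226. 166.] table [55.19 24.49] griddle [55.98 23.29] seat1 off 0.05 0.08
57 [491. 170.] table [54.81 -7.81] griddle [55.64 -5.35] 
95 [365. 194.] table [51.74  7.6 ] griddle [52.91  8.32] seat3 off 0.05 0.01
92 [288. 225.] table [47.41 17.31] griddle [49.08 16.93] seat2 off 0.09 0.06
to [ 2.17 51.65 17.08] spin -0.56
```

View pics/w12.png

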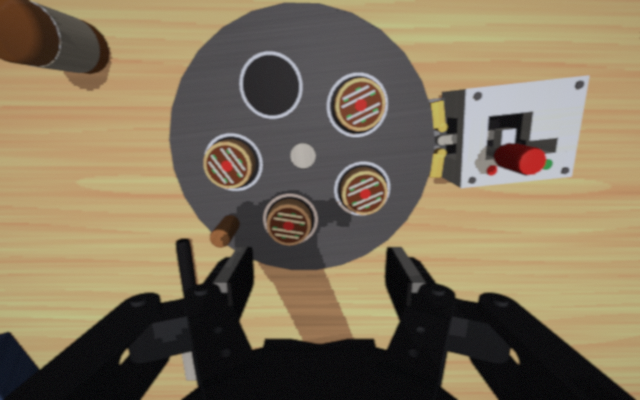

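Four cakes are now within 1.1 mm of their seats, and the free seat is at (271,84). Next is the last cake.

{"name": "servo_tool", "arguments": {"targets": [{"dx": 0, "dy": 4, "dz": 0, "spin": -0.4}, {"dx": 0, "dy": 8, "dz": 0, "spin": -0.6}, {"dx": 0, "dy": 12, "dz": 0, "spin": -0.6}, {"dx": 0, "dy": 16, "dz": 0, "spin": -0.6}, {"dx": 0.2, "dy": 20, "dz": 0, "spin": -0.6}], "grip": 95}}

```text
time_s: 23.12
position: [0.5449, -0.0755, 0.2443]
tcp_rot: [1.0, 0.001, -0.027, 0.014]
wrist_force: [0.6, 0.4, 0.4]
opening: 0.951
```

{"name": "servo_tool", "arguments": {"targets": [{"dx": 0.2, "dy": 4, "dz": 0, "spin": 0}, {"dx": 0.4, "dy": 8, "dz": 0.5, "spin": 0}, {"dx": 0.6, "dy": 12, "dz": 1.5, "spin": 0}, {"dx": 0.8, "dy": 16, "dz": 3, "spin": 0}, {"dx": 1, "dy": 20, "dz": 5, "spin": 0}]}}

```text
time_s: 23.53
position: [0.5536, -0.2758, 0.2034]
tcp_rot: [1.0, 0.0, -0.024, 0.015]
wrist_force: [0.1, 0.7, 0.3]
opening: 0.951
```

```bash
python3 st.py 55.33 -39.8 7.5
```

```text
t 23.5333 p [ 55.36 -27.58  20.34] phi -0.0 F [0.1 0.7 0.3] op 0.9512048012419573 q7 -1.31
to [ 0.6  11.83 13.19] spin -0.0
```

{"name": "servo_tool", "arguments": {"targets": [{"dx": 0.1, "dy": 4, "dz": 1.5, "spin": 0}, {"dx": 0.3, "dy": 8, "dz": 4, "spin": 0}, {"dx": 0.5, "dy": 11, "dz": 7, "spin": 0}, {"dx": 0.6, "dy": 11.8, "dz": 9.5, "spin": 0}, {"dx": 0.6, "dy": 11.8, "dz": 11, "spin": 0}]}}

```text
time_s: 23.95
position: [0.5499, -0.4032, 0.0936]
tcp_rot: [1.0, -0.004, -0.027, 0.016]
wrist_force: [-1.2, -1.1, -0.4]
opening: 0.95
```

{"name": "servo_tool", "arguments": {"targets": [{"dx": 0, "dy": 0, "dz": 0, "spin": 0}, {"dx": 0, "dy": 0, "dz": 0, "spin": 0}, {"dx": 0, "dy": 0, "dz": 0, "spin": 0}, {"dx": 0, "dy": 0, "dz": 0, "spin": 0}, {"dx": 0, "dy": 0, "dz": 0, "spin": 0}]}}

```text
time_s: 24.37
position: [0.5524, -0.4021, 0.0964]
tcp_rot: [1.0, -0.003, -0.025, 0.016]
wrist_force: [0.0, -0.1, -0.0]
opening: 0.949
```

```bash
python3 reds.py w13 55.33 -39.8 0.6; python3 -c "
from rig import arm; print(arm.get_state()['tcp_rot'])"
```

```text
t 24.3667 p [ 55.24 -40.21   9.64] phi -0.36 F [ 0.  -0.1 -0. ] op 0.9492034077930751 q7 -1.17
228 [380.  60.] table [ 65.72 -44.55] griddle [ 65.18 -43.66] 
160 [444. 161.] table [ 59.06 -49.63] griddle [ 59.78 -47.78] 
205 [309. 211.] table [ 55.27 -39.75] griddle [ 56.71 -39.77] 
135 [527. 218.] table [ 54.4  -56.98] griddle [ 56.   -53.74] 
to [ 0.58 -0.73  8.97] spin -0.38
[ 0.99954419 -0.00291138 -0.02518067  0.0163972 ]
```

View pics/w13.png

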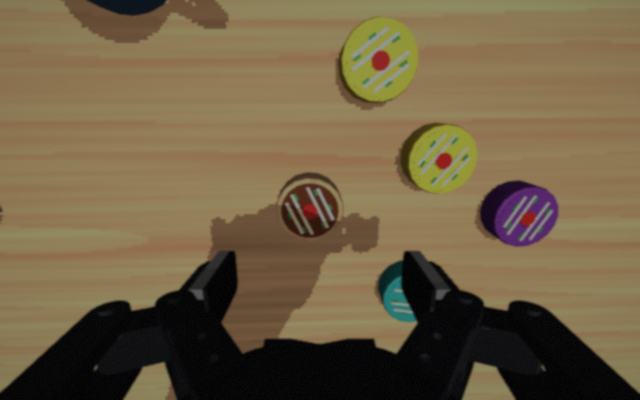

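{"name": "servo_tool", "arguments": {"targets": [{"dx": 0.2, "dy": -0.4, "dz": 2.5, "spin": -0.2}, {"dx": 0.4, "dy": -0.7, "dz": 5, "spin": -0.4}, {"dx": 0.5, "dy": -0.75, "dz": 7.5, "spin": -0.4}, {"dx": 0.55, "dy": -0.75, "dz": 8.7, "spin": -0.4}, {"dx": 0.55, "dy": -0.75, "dz": 8.9, "spin": -0.4}]}}

```text
time_s: 24.83
position: [0.5511, -0.396, 0.004]
tcp_rot: [1.0, 0.001, -0.028, 0.015]
wrist_force: [-0.7, -0.8, -0.3]
opening: 0.949
```

```bash
python3 st.py 55.3 -39.77 0.6
```

```text
t 24.8333 p [ 55.11 -39.6    0.4 ] phi 0.08 F [-0.7 -0.8 -0.3] op 0.9485909276227594 q7 -1.2
to [ 0.18  0.17 -0.21] spin 0.08
```

{"name": "servo_tool", "arguments": {"targets": [{"dx": 0.18, "dy": 0.17, "dz": -0.2, "spin": 0}, {"dx": 0.18, "dy": 0.17, "dz": -0.2, "spin": 0}, {"dx": 0.18, "dy": 0.17, "dz": -0.2, "spin": 0}, {"dx": 0.18, "dy": 0.17, "dz": -0.2, "spin": 0}, {"dx": 0.18, "dy": 0.17, "dz": -0.2, "spin": 0}], "grip": 45}}

```text
time_s: 25.25
position: [0.555, -0.3989, 0.0085]
tcp_rot: [1.0, 0.001, -0.025, 0.016]
wrist_force: [0.4, -0.0, 4.2]
opening: 0.585
```

{"name": "servo_tool", "arguments": {"targets": [{"dx": 0, "dy": 0, "dz": 0, "spin": 0}, {"dx": 0, "dy": 0, "dz": -4, "spin": 0}, {"dx": 0, "dy": 0, "dz": -8, "spin": 0}, {"dx": 0, "dy": 0, "dz": -12, "spin": 0}, {"dx": 0, "dy": 0, "dz": -16, "spin": 0}]}}

```text
time_s: 25.67
position: [0.5625, -0.3933, 0.1694]
tcp_rot: [1.0, 0.001, -0.026, 0.016]
wrist_force: [0.5, -0.4, -0.3]
opening: 0.586
```

```bash
ZG=0.7 python3 held.py 64.1 18.56 20
```

```text
held n 480 319.4 276.4 tool xy cm [-0.05  0.06 -1.9 ]
t 25.7167 p [ 56.85 -39.58  18.06] phi 0.07 F [ 2.6 -0.4  5.9] op 0.5888315622357038 q7 -1.16
to [  7.24 -58.    -4.55] spin 0.07
held n 480 319.4 276.4 tool xy cm [-0.16  0.06 -1.7 ]
cake world cm [ 56.7  -39.62  18.56] tcp xy for cake on target: [64.24 18.6 ] tilt deg [-2.14 -2.31]
```

{"name": "servo_tool", "arguments": {"targets": [{"dx": 0.4, "dy": -4, "dz": -1, "spin": 0}, {"dx": 0.8, "dy": -8, "dz": -2, "spin": 0}, {"dx": 1.2, "dy": -12, "dz": -3, "spin": 0}, {"dx": 1.6, "dy": -16, "dz": -4, "spin": 0}, {"dx": 2, "dy": -20, "dz": -4.5, "spin": 0}]}}

```text
time_s: 26.13
position: [0.5897, -0.1935, 0.2179]
tcp_rot: [1.0, 0.001, -0.018, 0.021]
wrist_force: [1.2, 0.3, -0.5]
opening: 0.584
```

{"name": "servo_tool", "arguments": {"targets": [{"dx": 0.4, "dy": -4, "dz": 0, "spin": 0}, {"dx": 0.8, "dy": -8, "dz": 0, "spin": 0}, {"dx": 1.2, "dy": -12, "dz": 0, "spin": 0}, {"dx": 1.6, "dy": -16, "dz": 0, "spin": 0}, {"dx": 2, "dy": -20, "dz": 0, "spin": 0}]}}

```text
time_s: 26.55
position: [0.6088, 0.008, 0.2087]
tcp_rot: [1.0, 0.0, -0.018, 0.021]
wrist_force: [0.3, 0.5, -0.1]
opening: 0.583
```

```bash
python3 st.py 64.24 18.6 12
```

```text
t 26.55 p [60.88  0.8  20.87] phi 0.0 F [ 0.3  0.5 -0.1] op 0.5834100817271881 q7 -1.81
to [  3.67 -18.15   8.  ] spin 0.0
```

{"name": "servo_tool", "arguments": {"targets": [{"dx": 0.8, "dy": -4, "dz": 0, "spin": 0}, {"dx": 1.6, "dy": -8, "dz": 0, "spin": 0}, {"dx": 2.4, "dy": -12, "dz": 1, "spin": 0}, {"dx": 3.2, "dy": -15.6, "dz": 2.5, "spin": 0}, {"dx": 3.6, "dy": -17.8, "dz": 5, "spin": 0}]}}

```text
time_s: 26.97
position: [0.6441, 0.1914, 0.1523]
tcp_rot: [1.0, 0.003, -0.015, 0.018]
wrist_force: [-0.1, 1.2, 0.4]
opening: 0.584
```

{"name": "servo_tool", "arguments": {"targets": [{"dx": 0, "dy": 0, "dz": 2, "spin": 0}, {"dx": 0, "dy": 0, "dz": 5, "spin": 0}, {"dx": 0.1, "dy": 0, "dz": 7, "spin": 0}, {"dx": 0.2, "dy": 0, "dz": 7.5, "spin": 0}, {"dx": 0.2, "dy": 0, "dz": 7.5, "spin": 0}]}}

```text
time_s: 27.38
position: [0.6419, 0.1874, 0.0745]
tcp_rot: [1.0, 0.003, -0.017, 0.019]
wrist_force: [-1.0, 0.3, 0.0]
opening: 0.591
```

```bash
ZG=0.8 python3 held.py 64.11 18.56 4.85
```

```text
held n 541 319.3 276.8 tool xy cm [-0.07  0.05 -1.9 ]
t 27.4333 p [64.35 18.81  7.67] phi 0.29 F [-0.1  0.3  0.1] op 0.5853020422987368 q7 -2.14
to [-0.15  0.15  2.83] spin 0.29
held n 541 319.3 276.8 tool xy cm [-0.24  0.05 -1.6 ]
cake world cm [64.13 18.77  8.08] tcp xy for cake on target: [64.33 18.6 ] tilt deg [-1.79 -2.07]
```

{"name": "servo_tool", "arguments": {"targets": [{"dx": 0.03, "dy": 0.05, "dz": 1, "spin": 0.2}, {"dx": 0.04, "dy": 0.11, "dz": 2, "spin": 0.3}, {"dx": 0.04, "dy": 0.11, "dz": 2.8, "spin": 0.3}, {"dx": 0.04, "dy": 0.11, "dz": 2.8, "spin": 0.3}, {"dx": 0.04, "dy": 0.11, "dz": 2.8, "spin": 0.3}]}}

```text
time_s: 27.85
position: [0.6436, 0.1858, 0.049]
tcp_rot: [1.0, -0.0, -0.015, 0.018]
wrist_force: [0.1, -0.5, 0.1]
opening: 0.584
```

```bash
python3 st.py 64.3 18.6 4.85
```

```text
t 27.85 p [64.36 18.58  4.9 ] phi -0.04 F [ 0.1 -0.5  0.1] op 0.5842606877068541 q7 -2.16
to [-0.06 -0.03  0.05] spin -0.04
```

Released, then up and over for a full check of all five.

{"name": "servo_tool", "arguments": {"targets": [{"dx": 0, "dy": 0, "dz": 0, "spin": 0}, {"dx": 0, "dy": 0, "dz": 0, "spin": 0}, {"dx": 0, "dy": 0, "dz": 0, "spin": 0}, {"dx": 0, "dy": 0, "dz": -1.5, "spin": 0}, {"dx": 0, "dy": 0, "dz": -5, "spin": 0}], "grip": 78}}

```text
time_s: 28.27
position: [0.6404, 0.1854, 0.0941]
tcp_rot: [1.0, 0.0, -0.021, 0.02]
wrist_force: [0.4, -0.0, -0.6]
opening: 0.781
```

{"name": "servo_tool", "arguments": {"targets": [{"dx": 0, "dy": 0, "dz": -4, "spin": 0}, {"dx": 0, "dy": 0.5, "dz": -8, "spin": 0}, {"dx": -1.5, "dy": 2.5, "dz": -11, "spin": 0}, {"dx": -4, "dy": 6, "dz": -13, "spin": 0}, {"dx": -7, "dy": 9, "dz": -14, "spin": 0}]}}

```text
time_s: 28.68
position: [0.5837, 0.1074, 0.2433]
tcp_rot: [1.0, 0.001, -0.017, 0.019]
wrist_force: [0.9, -0.7, 1.2]
opening: 0.776
```

{"name": "servo_tool", "arguments": {"targets": [{"dx": -1, "dy": 2, "dz": 0, "spin": 0}, {"dx": -2, "dy": 4, "dz": 0, "spin": 0}, {"dx": -2.5, "dy": 6, "dz": 0, "spin": 0}, {"dx": -2.5, "dy": 6, "dz": 0, "spin": 0}, {"dx": -2.5, "dy": 6, "dz": 0, "spin": 0}]}}

```text
time_s: 29.1
position: [0.5589, 0.0459, 0.2476]
tcp_rot: [1.0, -0.001, -0.016, 0.019]
wrist_force: [-0.1, -0.1, 0.4]
opening: 0.78
```

```bash
python3 reds.py w14 57.6 -5.26 14; python3 -c "
from rig import arm; print(arm.get_state()['tcp_rot'])"
```

```text
t 29.1 p [55.89  4.59 24.76] phi -0.1 F [-0.1 -0.1  0.4] op 0.7801219494734197 q7 -1.85
122 [175. 103.] table [64.34 20.29] griddle [64.22 18.62] seat0 off 0.11 0.06
112 [267. 123.] table [62.08  9.85] griddle [62.21  9.33] seat4 off -0.00 -0.02
781 [412. 173.] table [55.88 -8.19] griddle [56.69 -6.73] 
101 [142. 182.] table [55.09 25.58] griddle [55.99 23.33] seat1 off 0.05 0.12
84 [288. 229.] table [48.51  7.86] griddle [50.13  7.55] seat3 off -2.74 -0.76
87 [208. 238.] table [47.32 18.39] griddle [49.07 16.93] seat2 off 0.09 0.06
to [ 2.03  9.64 11.04] spin 0.06
[ 9.99698493e-01  7.80683632e-04 -1.59890484e-02  1.86189091e-02]
```

View pics/w14.png

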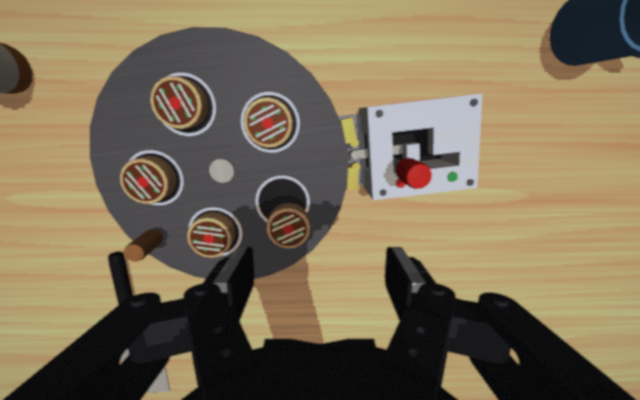

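The picture shows the seat-3 cake was knocked aside to (288,229), about 2.8 cm off its mark but still flat on the griddle. I'll regrasp it.

```bash
python3 st.py 50.13 7.55 12
```

```text
t 29.15 p [55.9   4.78 24.73] phi 0.06 F [0.5 0.5 0.6] op 0.7793635190585181 q7 -1.85
to [-5.36 -3.26 12.8 ] spin 0.06
```

{"name": "servo_tool", "arguments": {"targets": [{"dx": -1.8, "dy": -1, "dz": 2, "spin": 0}, {"dx": -3.6, "dy": -2, "dz": 5, "spin": 0}, {"dx": -5.3, "dy": -3.2, "dz": 8, "spin": 0}, {"dx": -5.4, "dy": -3.2, "dz": 11, "spin": 0}, {"dx": -5.4, "dy": -3.2, "dz": 13, "spin": 0}], "grip": 90}}

```text
time_s: 29.57
position: [0.498, 0.0781, 0.1158]
tcp_rot: [1.0, 0.004, -0.018, 0.018]
wrist_force: [0.3, -0.9, 0.8]
opening: 0.9
```

{"name": "servo_tool", "arguments": {"targets": [{"dx": 0, "dy": 0, "dz": 0, "spin": 0}, {"dx": 0, "dy": 0, "dz": 0, "spin": 0}, {"dx": 0, "dy": 0, "dz": 0, "spin": 0}, {"dx": 0, "dy": 0, "dz": 0, "spin": 0}, {"dx": 0, "dy": 0, "dz": 0, "spin": 0}]}}

```text
time_s: 29.98
position: [0.4999, 0.0787, 0.1176]
tcp_rot: [1.0, 0.004, -0.016, 0.018]
wrist_force: [0.4, -0.4, 1.1]
opening: 0.899
```

```bash
python3 reds.py w15 50.13 7.55 4.8
```

```text
t 29.9833 p [49.99  7.87 11.76] phi 0.41 F [ 0.4 -0.4  1.1] op 0.899131500423992 q7 -1.98
415 [292.  23.] table [63.26  9.5 ] griddle [62.26  9.31] seat4 off 0.05 -0.04
4726 [579. 110.] table [ 57.73 -12.75] griddle [57.67 -9.14] 
333 [ 69. 133.] table [55.73 26.42] griddle [56.01 23.34] seat1 off 0.07 0.13
193 [515. 142.] table [55.24 -8.13] griddle [55.6  -5.32] 
238 [321. 220.] table [48.66  7.34] griddle [50.14  7.52] seat3 off -2.72 -0.79
248 [187. 235.] table [47.38 18.71] griddle [49.08 16.95] seat2 off 0.10 0.08
to [0.39 0.05 6.93] spin 0.39
```

View pics/w15.png

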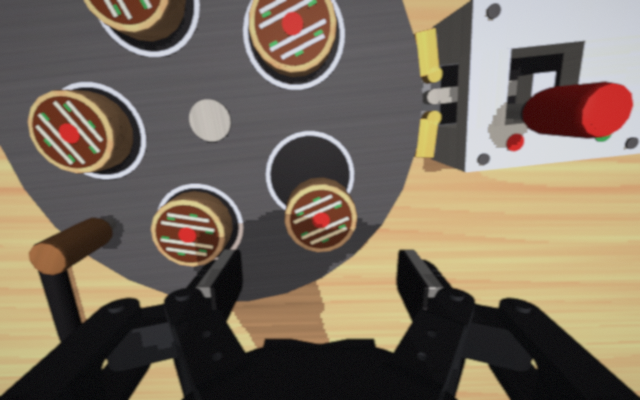

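{"name": "servo_tool", "arguments": {"targets": [{"dx": 0.2, "dy": 0.07, "dz": 2, "spin": 0.3}, {"dx": 0.35, "dy": 0.07, "dz": 4, "spin": 0.4}, {"dx": 0.4, "dy": 0.07, "dz": 6, "spin": 0.4}, {"dx": 0.4, "dy": 0.07, "dz": 6.8, "spin": 0.4}, {"dx": 0.4, "dy": 0.07, "dz": 6.8, "spin": 0.4}], "grip": 82}}

```text
time_s: 30.45
position: [0.5, 0.0747, 0.048]
tcp_rot: [1.0, -0.0, -0.018, 0.018]
wrist_force: [-0.7, 0.0, 0.5]
opening: 0.818
```

```bash
python3 st.py 50.14 7.53 4.8
```

```text
t 30.45 p [50.    7.47  4.8 ] phi -0.05 F [-0.7  0.   0.5] op 0.8184194277062504 q7 -2.05
to [ 0.14 -0.06 -0.01] spin -0.05
```

{"name": "servo_tool", "arguments": {"targets": [{"dx": 0.14, "dy": -0.06, "dz": 0, "spin": 0}, {"dx": 0.14, "dy": -0.06, "dz": 0, "spin": 0}, {"dx": 0.14, "dy": -0.06, "dz": 0, "spin": 0}, {"dx": 0.14, "dy": -0.06, "dz": 0, "spin": 0}, {"dx": 0.14, "dy": -0.06, "dz": 0, "spin": 0}], "grip": 45}}

```text
time_s: 30.87
position: [0.5029, 0.0756, 0.0493]
tcp_rot: [1.0, -0.0, -0.016, 0.018]
wrist_force: [-0.3, -0.2, 4.5]
opening: 0.58
```

{"name": "servo_tool", "arguments": {"targets": [{"dx": 0, "dy": 0, "dz": -1, "spin": 0}, {"dx": 0, "dy": 0, "dz": -2, "spin": 0}, {"dx": 1, "dy": -0.2, "dz": -2.5, "spin": 0}, {"dx": 2.1, "dy": -0.6, "dz": -2.5, "spin": 0}, {"dx": 2.6, "dy": -0.75, "dz": -2.5, "spin": 0}]}}

```text
time_s: 31.28
position: [0.5318, 0.0847, 0.0749]
tcp_rot: [1.0, -0.0, -0.014, 0.018]
wrist_force: [0.5, 0.1, -0.0]
opening: 0.585
```

{"name": "servo_tool", "arguments": {"targets": [{"dx": 0, "dy": 0, "dz": 0, "spin": 0}, {"dx": 0, "dy": 0, "dz": 0, "spin": 0}, {"dx": 0, "dy": 0, "dz": 0, "spin": 0}, {"dx": 0, "dy": 0, "dz": 0, "spin": 0}, {"dx": 0, "dy": 0, "dz": 0, "spin": 0}]}}

```text
time_s: 31.7
position: [0.531, 0.0845, 0.0746]
tcp_rot: [1.0, -0.0, -0.015, 0.018]
wrist_force: [-0.1, -0.2, -0.3]
opening: 0.579
```

```bash
ZG=0.8 python3 held.py 52.86 8.31 4.85
```

```text
held n 507 319.7 274.3 tool xy cm [ 0.07  0.08 -1.9 ]
t 31.75 p [53.11  8.45  7.46] phi -0.04 F [ 0.2  0.2 -0.6] op 0.5823623848780141 q7 -2.03
to [-0.18  0.05  2.62] spin -0.04
held n 507 319.7 274.3 tool xy cm [-0.1   0.08 -1.6 ]
cake world cm [53.02  8.39  7.87] tcp xy for cake on target: [52.95  8.37] tilt deg [-1.7  -2.04]
```

{"name": "servo_tool", "arguments": {"targets": [{"dx": -0.06, "dy": 0, "dz": 1, "spin": 0}, {"dx": -0.06, "dy": 0, "dz": 2, "spin": 0}, {"dx": -0.06, "dy": 0, "dz": 2.5, "spin": 0}, {"dx": -0.06, "dy": 0, "dz": 2.5, "spin": 0}, {"dx": -0.06, "dy": 0, "dz": 2.5, "spin": 0}]}}

```text
time_s: 32.17
position: [0.5296, 0.0831, 0.0493]
tcp_rot: [1.0, -0.0, -0.015, 0.018]
wrist_force: [-0.3, -0.7, 3.7]
opening: 0.58
```

{"name": "servo_tool", "arguments": {"targets": [{"dx": 0, "dy": 0, "dz": 0, "spin": 0}, {"dx": 0, "dy": 0, "dz": 0, "spin": 0}, {"dx": 0, "dy": 0, "dz": 0, "spin": 0}, {"dx": 0, "dy": 0, "dz": -1.5, "spin": 0}, {"dx": 0, "dy": 0, "dz": -5, "spin": 0}], "grip": 78}}

```text
time_s: 32.58
position: [0.5261, 0.0836, 0.0948]
tcp_rot: [1.0, -0.0, -0.021, 0.019]
wrist_force: [-0.1, -0.6, 0.1]
opening: 0.783
```

{"name": "servo_tool", "arguments": {"targets": [{"dx": 0, "dy": 0, "dz": -4, "spin": 0}, {"dx": 0, "dy": 0, "dz": -8, "spin": 0}, {"dx": 0.5, "dy": 1.5, "dz": -11, "spin": 0}, {"dx": 1, "dy": 3, "dz": -13, "spin": 0}, {"dx": 1.5, "dy": 4.5, "dz": -14, "spin": 0}]}}

```text
time_s: 33.0
position: [0.5493, 0.0446, 0.2396]
tcp_rot: [1.0, 0.001, -0.018, 0.019]
wrist_force: [0.8, -0.1, 0.4]
opening: 0.778
```

{"name": "servo_tool", "arguments": {"targets": [{"dx": 0, "dy": 0, "dz": 0, "spin": 0}, {"dx": 0, "dy": 0, "dz": 0, "spin": 0}, {"dx": 0, "dy": 0, "dz": 0, "spin": 0}, {"dx": 0, "dy": 0, "dz": 0, "spin": 0}, {"dx": 0, "dy": 0, "dz": 0, "spin": 0}]}}

```text
time_s: 33.42
position: [0.5479, 0.0459, 0.238]
tcp_rot: [1.0, 0.002, -0.02, 0.019]
wrist_force: [0.3, -0.3, -1.1]
opening: 0.783
```

```bash
python3 reds.py w16 57.6 -5.26 14;  python3 st.py
```

```text
t 33.4167 p [54.79  4.59 23.8 ] phi 0.17 F [ 0.3 -0.3 -1.1] op 0.7831493245910275 q7 -1.85
134 [168.  88.] table [64.43 20.46] griddle [64.19 18.73] seat0 off 0.08 0.17
124 [265. 109.] table [62.29  9.94] griddle [62.29  9.4 ] seat4 off 0.08 0.05
881 [418. 163.] table [56.11 -8.31] griddle [56.8  -6.79] 
114 [136. 173.] table [55.05 25.64] griddle [55.86 23.32] seat1 off -0.07 0.11
96 [279. 199.] table [51.66  8.73] griddle [52.85  8.32] seat3 off -0.01 0.02
92 [205. 231.] table [47.37 18.35] griddle [49.05 16.86] seat2 off 0.06 -0.02
to [ 3.14  9.47 10.06] spin 0.16
t 33.4667 p [54.81  4.57 23.82] phi 0.16 F [-0.7 -0.3  0.3] op 0.7791121460814783 q7 -1.85
```

View pics/w16.png

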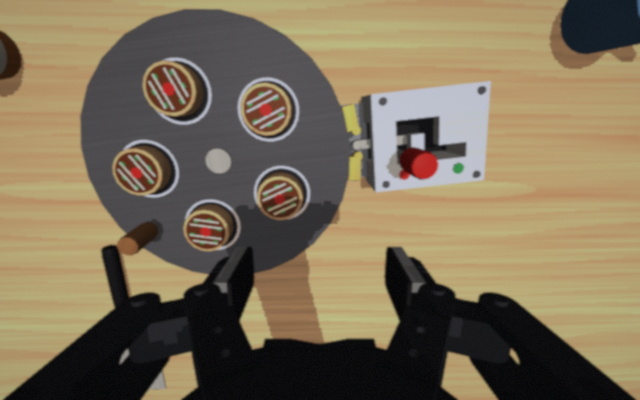

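All five cakes are within 2 mm of their seats. Now the lever, with the tool aligned to the machine's yaw (6.4°).

{"name": "servo_tool", "arguments": {"targets": [{"dx": 0.7, "dy": 2.5, "dz": 1, "spin": -2}, {"dx": 1.4, "dy": 5, "dz": 3, "spin": -4}, {"dx": 2.4, "dy": 7.5, "dz": 5, "spin": -6.2}, {"dx": 3.1, "dy": 9.4, "dz": 8, "spin": -6.2}, {"dx": 3.1, "dy": 9.4, "dz": 9.5, "spin": -6.2}], "grip": 85}}

```text
time_s: 33.88
position: [0.5746, -0.0583, 0.1418]
tcp_rot: [0.998, 0.052, -0.023, 0.019]
wrist_force: [-0.3, -0.6, -0.3]
opening: 0.845
```

{"name": "servo_tool", "arguments": {"targets": [{"dx": 0, "dy": 0, "dz": 0, "spin": 0}, {"dx": 0, "dy": 0, "dz": 0, "spin": 0}, {"dx": 0, "dy": 0, "dz": 0, "spin": 0}, {"dx": 0, "dy": 0, "dz": 0, "spin": 0}, {"dx": 0, "dy": 0, "dz": 0, "spin": 0}]}}

```text
time_s: 34.3
position: [0.5759, -0.0568, 0.1436]
tcp_rot: [0.998, 0.053, -0.021, 0.019]
wrist_force: [0.4, -0.2, 0.4]
opening: 0.845
```

```bash
python3 st.py 57.6 -5.27 8.4 6.37; python3 - <<'E'
from h import *
s=arm.get_state(); im=save("wrist","w17")
hsv=cv2.cvtColor(im,cv2.COLOR_RGB2HSV)
m=((hsv[...,0]<8)|(hsv[...,0]>172))&(hsv[...,1]>150)&(hsv[...,2]>50)
n,l,stt,c=cv2.connectedComponentsWithStats(m.astype(np.uint8)); i=1+stt[1:,4].argmax()
print(stt[i],c[i],np.round(onz("wrist",*c[i],.115,s)*100,2))
E
```

```text
t 34.3 p [57.59 -5.68 14.36] phi 6.06 F [ 0.4 -0.2  0.4] op 0.845116052883385 q7 -1.62
to [ 0.31 -0.62  5.94] spin -0.31
[ 292  203   39   54 1662] [310.6022864  230.31829122] [57.9  -5.27 11.5 ]
```

View pics/w17.png

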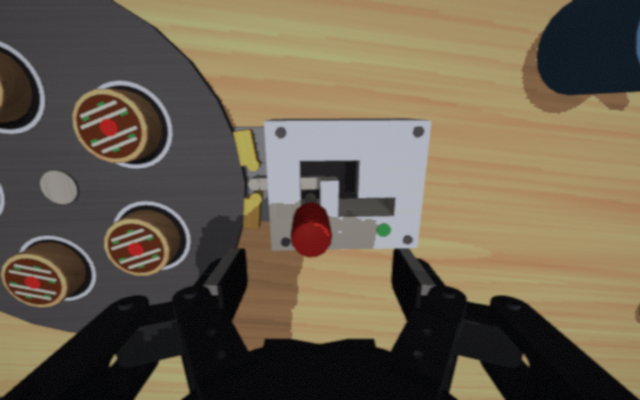

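The knob is at (310,232) between the jaws, and its measured position matches the model.

{"name": "servo_tool", "arguments": {"targets": [{"dx": 0.2, "dy": -0.5, "dz": 1, "spin": -0.3}, {"dx": 0.3, "dy": -0.6, "dz": 2.5, "spin": -0.3}, {"dx": 0.3, "dy": -0.6, "dz": 4.5, "spin": -0.3}, {"dx": 0.3, "dy": -0.6, "dz": 5.8, "spin": -0.3}, {"dx": 0.3, "dy": -0.6, "dz": 5.8, "spin": -0.3}]}}

```text
time_s: 34.77
position: [0.5727, -0.0526, 0.0818]
tcp_rot: [0.998, 0.056, -0.024, 0.019]
wrist_force: [-1.1, -1.3, -0.5]
opening: 0.855
```

```bash
python3 st.py 57.6 -5.27 8.4 6.37
```

```text
t 34.7667 p [57.27 -5.26  8.18] phi 6.39 F [-1.1 -1.3 -0.5] op 0.8547694783161723 q7 -1.66
to [ 0.31  0.05 -0.23] spin 0.02
```

{"name": "servo_tool", "arguments": {"targets": [{"dx": 0.25, "dy": 0.05, "dz": -0.2, "spin": 0}, {"dx": 0.25, "dy": 0.05, "dz": -0.2, "spin": 0}, {"dx": 0.25, "dy": 0.05, "dz": -0.2, "spin": 0}, {"dx": 0.25, "dy": 0.05, "dz": -0.2, "spin": 0}, {"dx": 0.25, "dy": 0.05, "dz": -0.2, "spin": 0}], "grip": 15}}

```text
time_s: 35.18
position: [0.5765, -0.0526, 0.0851]
tcp_rot: [0.998, 0.056, -0.023, 0.018]
wrist_force: [-0.3, 0.3, 2.5]
opening: 0.292
```

{"name": "servo_tool", "arguments": {"targets": [{"dx": 0, "dy": 0, "dz": 0, "spin": 0}, {"dx": 0, "dy": 0, "dz": 0, "spin": 0}, {"dx": 0, "dy": 0, "dz": 0, "spin": 0}, {"dx": 0, "dy": 0, "dz": 0, "spin": 0}, {"dx": 0, "dy": 0, "dz": 0, "spin": 0}]}}

```text
time_s: 35.6
position: [0.5765, -0.0526, 0.0851]
tcp_rot: [0.998, 0.056, -0.023, 0.018]
wrist_force: [0.3, -0.3, -0.1]
opening: 0.295
```

```bash
cat > mach.py <<'E'
from st import *
def mach(s):
    c,si=np.cos(np.radians(6.37)),np.sin(np.radians(6.37))
    M=R.from_quat(s["tcp_rot"]).as_matrix(); g=np.array(s["position"])*100+M@np.array([0,0,-1.9])
    d=g[:2]-[56.82,15.26]; x=c*d[0]+si*d[1]; y=-si*d[0]+c*d[1]
    F=np.array(s["wrist_force"]); 
    print("t",round(s["time_s"],2),"mach x %.2f y %.2f (lever %.2f bolt %.2f) z %.2f"%(x,y,x+1.5,-y-20.5,g[2]),"Fmach",round(c*F[0]+si*F[1],1),round(-si*F[0]+c*F[1],1),round(F[2],1),"op",round(s["opening"],3),"phi",round(np.degrees(np.arctan2(M[1,0],M[0,0])),2),"tilt",np.round(np.degrees(M[:2,2]),1))
    return x,y
if __name__=="__main__": mach(arm.get_state())
E
python3 mach.py
```

```text
t 35.6 mach x -1.36 y -20.42 (lever 0.14 bolt -0.08) z 10.41 Fmach 0.3 -0.3 -0.1 op 0.295 phi 6.34 tilt [-2.5 -2.3]
```

{"name": "servo_tool", "arguments": {"targets": [{"dx": 0.8, "dy": 0, "dz": -0.03, "spin": 0}, {"dx": 1.6, "dy": 0, "dz": -0.07, "spin": 0}, {"dx": 2.4, "dy": 0, "dz": -0.1, "spin": 0}, {"dx": 3, "dy": 0, "dz": -0.13, "spin": 0}, {"dx": 3, "dy": 0, "dz": -0.13, "spin": 0}]}}

```text
time_s: 36.02
position: [0.6083, -0.049, 0.0852]
tcp_rot: [0.998, 0.056, -0.022, 0.018]
wrist_force: [0.1, -0.8, 1.4]
opening: 0.295
```

```bash
python3 mach.py
```

```text
t 36.02 mach x 1.84 y -20.42 (lever 3.34 bolt -0.08) z 10.42 Fmach -0.0 -0.8 1.4 op 0.295 phi 6.36 tilt [-2.4 -2.2]
```

{"name": "servo_tool", "arguments": {"targets": [{"dx": -0.15, "dy": 0, "dz": 0, "spin": 0}, {"dx": -0.15, "dy": 0.9, "dz": 0.04, "spin": 0}, {"dx": -0.15, "dy": 1.8, "dz": 0.07, "spin": 0}, {"dx": -0.15, "dy": 2.7, "dz": 0.1, "spin": 0}, {"dx": -0.15, "dy": 3, "dz": 0.12, "spin": 0}]}}

```text
time_s: 36.43
position: [0.6104, -0.0818, 0.0852]
tcp_rot: [0.998, 0.055, -0.022, 0.019]
wrist_force: [0.5, 1.7, 0.9]
opening: 0.287
```

```bash
python3 mach.py; python3 -c "
from h import *
save('wrist','w18')"
```

```text
t 36.43 mach x 1.68 y -23.70 (lever 3.18 bolt 3.20) z 10.41 Fmach 0.7 1.6 0.9 op 0.287 phi 6.22 tilt [-2.4 -2.3]
```

View pics/w18.png

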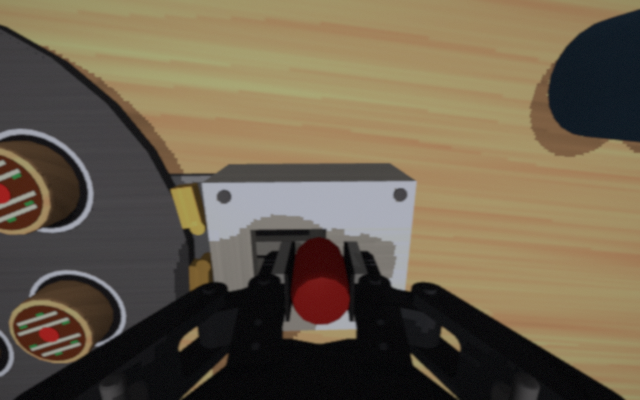

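{"name": "servo_tool", "arguments": {"targets": [{"dx": -0.1, "dy": -0.2, "dz": 0, "spin": -0.1}, {"dx": -1, "dy": -0.2, "dz": 0.04, "spin": -0.1}, {"dx": -2, "dy": -0.2, "dz": 0.08, "spin": -0.1}, {"dx": -2.9, "dy": -0.2, "dz": 0.12, "spin": -0.1}, {"dx": -3.05, "dy": -0.2, "dz": 0.12, "spin": -0.1}]}}

```text
time_s: 36.9
position: [0.5779, -0.0842, 0.0852]
tcp_rot: [0.998, 0.055, -0.022, 0.019]
wrist_force: [2.6, -1.5, -3.8]
opening: 0.291
```

```bash
python3 mach.py
```

```text
t 36.9 mach x -1.58 y -23.57 (lever -0.08 bolt 3.07) z 10.42 Fmach 2.4 -1.8 -3.8 op 0.291 phi 6.25 tilt [-2.4 -2.4]
```

{"name": "servo_tool", "arguments": {"targets": [{"dx": 0.1, "dy": 0, "dz": 0, "spin": -0.1}, {"dx": 0.1, "dy": 1, "dz": 0.04, "spin": -0.1}, {"dx": 0.1, "dy": 2, "dz": 0.08, "spin": -0.1}, {"dx": 0.1, "dy": 2.9, "dz": 0.12, "spin": -0.1}, {"dx": 0.1, "dy": 2.95, "dz": 0.12, "spin": -0.1}]}}

```text
time_s: 37.32
position: [0.5818, -0.1148, 0.0851]
tcp_rot: [0.998, 0.054, -0.023, 0.019]
wrist_force: [-1.7, 1.4, 2.8]
opening: 0.29
```

```bash
python3 mach.py
```

```text
t 37.32 mach x -1.52 y -26.66 (lever -0.02 bolt 6.16) z 10.41 Fmach -1.5 1.6 2.8 op 0.29 phi 6.2 tilt [-2.5 -2.3]
```

{"name": "servo_tool", "arguments": {"targets": [{"dx": 0, "dy": 0, "dz": 0, "spin": 0}, {"dx": 0, "dy": 0, "dz": 0, "spin": 0}, {"dx": 0, "dy": 0, "dz": 0, "spin": 0}, {"dx": 0, "dy": 0, "dz": 0, "spin": 0}, {"dx": 0, "dy": 0, "dz": -1.5, "spin": 0}], "grip": 65}}

```text
time_s: 37.73
position: [0.5796, -0.1146, 0.0972]
tcp_rot: [0.998, 0.055, -0.026, 0.019]
wrist_force: [-0.9, 0.5, -0.1]
opening: 0.646
```

{"name": "servo_tool", "arguments": {"targets": [{"dx": 0, "dy": 0, "dz": -3, "spin": 0}, {"dx": 0, "dy": 0, "dz": -6, "spin": 0}, {"dx": -0.5, "dy": -2, "dz": -9, "spin": 0}, {"dx": -1.5, "dy": -5, "dz": -11, "spin": 0}, {"dx": -2.5, "dy": -8, "dz": -13, "spin": 0}]}}

```text
time_s: 38.15
position: [0.5533, -0.0331, 0.2275]
tcp_rot: [0.998, 0.053, -0.025, 0.019]
wrist_force: [0.9, -1.3, 0.2]
opening: 0.648
```

{"name": "servo_tool", "arguments": {"targets": [{"dx": -1, "dy": -4, "dz": -1, "spin": 0}, {"dx": -2, "dy": -8, "dz": -1, "spin": 0}, {"dx": -3, "dy": -11, "dz": -1, "spin": 0}, {"dx": -3, "dy": -11, "dz": -1, "spin": 0}, {"dx": -3, "dy": -11, "dz": -1, "spin": 0}]}}

```text
time_s: 38.57
position: [0.5114, 0.0762, 0.2355]
tcp_rot: [0.998, 0.056, -0.024, 0.02]
wrist_force: [0.8, -1.6, 0.3]
opening: 0.653
```

```bash
python3 reds.py w19 49.07 23.75 14 6.37;  python3 mach.py
```

```text
t 38.5667 p [51.14  7.62 23.55] phi 6.42 F [ 0.8 -1.6  0.3] op 0.6527506793627884 q7 -1.8
158 [208.  30.] table [64.9  19.96] griddle [64.19 18.71] seat0 off 0.08 0.15
139 [307.  66.] table [62.78  9.42] griddle [62.31  9.37] seat4 off 0.10 0.02
128 [161. 118.] table [55.53 25.15] griddle [55.89 23.3 ] seat1 off -0.04 0.09
1214 [528. 139.] table [ 57.93 -17.68] griddle [ 58.02 -14.65] 
57 [439. 152.] table [55.2  -7.23] griddle [55.59 -5.38] 
106 [308. 164.] table [52.14  8.22] griddle [52.88  8.3 ] seat3 off 0.02 -0.01
103 [226. 190.] table [47.83 17.86] griddle [49.07 16.85] seat2 off 0.08 -0.03
to [  0.11 -16.87   8.91] spin -0.21
t 38.62 mach x -6.35 y -7.16 (lever -4.85 bolt -13.34) z 25.42 Fmach -0.5 -1.2 -0.8 op 0.647 phi 6.16 tilt [-2.7 -2.4]
```

View pics/w19.png

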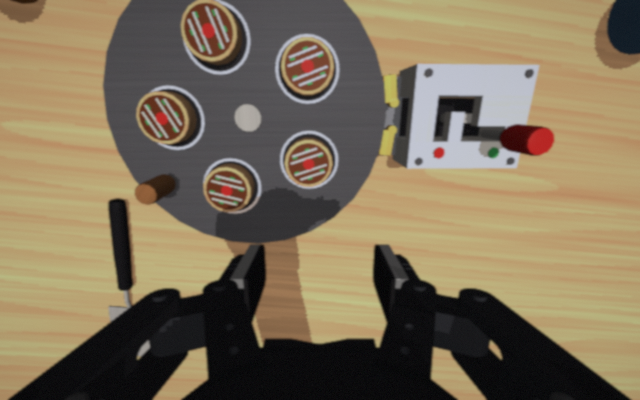

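The lever is in the run notch at (527,139) by the green dot, the bolt is withdrawn, and all the cakes are in place. Going to the hand grip.

{"name": "servo_tool", "arguments": {"targets": [{"dx": 0, "dy": -3.6, "dz": 0, "spin": -0.2}, {"dx": 0, "dy": -7.2, "dz": 0.5, "spin": -0.2}, {"dx": 0.1, "dy": -11, "dz": 2, "spin": -0.2}, {"dx": 0.1, "dy": -14.5, "dz": 4, "spin": -0.2}, {"dx": 0.1, "dy": -16.9, "dz": 7, "spin": -0.2}], "grip": 60}}

```text
time_s: 39.03
position: [0.4942, 0.2416, 0.1606]
tcp_rot: [0.998, 0.056, -0.021, 0.018]
wrist_force: [0.1, 1.1, -0.8]
opening: 0.604
```

{"name": "servo_tool", "arguments": {"targets": [{"dx": 0, "dy": 0, "dz": 0, "spin": 0}, {"dx": 0, "dy": 0, "dz": 0, "spin": 0}, {"dx": 0, "dy": 0, "dz": 0, "spin": 0}, {"dx": 0, "dy": 0, "dz": 0, "spin": 0}, {"dx": 0, "dy": 0, "dz": 0, "spin": 0}]}}

```text
time_s: 39.45
position: [0.4963, 0.2395, 0.1618]
tcp_rot: [0.998, 0.053, -0.02, 0.019]
wrist_force: [-0.5, 0.4, -0.6]
opening: 0.603
```

```bash
python3 reds.py w20 49.07 23.75 6.6 6.37; python3 - <<'E'
from h import *
s=arm.get_state()
print(proj("wrist",[.4907,.2375,.098],s),proj("wrist",[.4907,.2375,.052],s))
E
```

```text
t 39.45 p [49.63 23.95 16.18] phi 6.08 F [-0.5  0.4 -0.6] op 0.6028857723215872 q7 -2.19
268 [411.  13.] table [65.43 17.53] griddle [64.22 18.63] seat0 off 0.12 0.07
244 [527.  59.] table [63.22  6.61] griddle [62.33  9.29] seat4 off 0.12 -0.06
195 [332. 127.] table [55.7  22.88] griddle [55.9  23.22] seat1 off -0.03 0.01
171 [503. 183.] table [52.2   5.38] griddle [52.9   8.23] seat3 off 0.03 -0.08
157 [396. 216.] table [47.72 15.32] griddle [49.07 16.74] seat2 off 0.08 -0.13
to [-0.15 -0.15  9.59] spin -0.26
[317.86429504 223.05310633] [316.30353082 204.07157863]
```

View pics/w20.png

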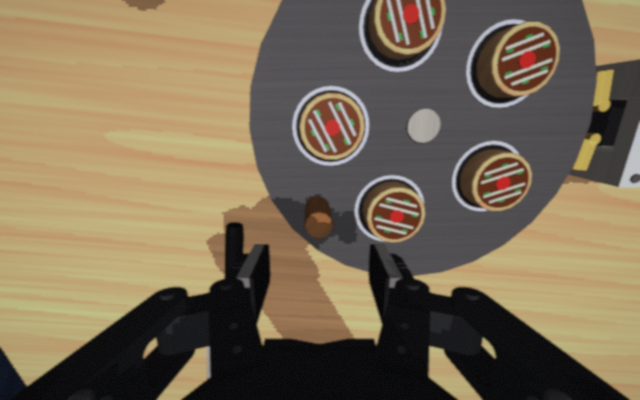

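The grip's top is at (318,223), as predicted. Descending onto it.

{"name": "servo_tool", "arguments": {"targets": [{"dx": -0.05, "dy": -0.1, "dz": 2.5, "spin": -0.2}, {"dx": -0.1, "dy": -0.15, "dz": 5, "spin": -0.3}, {"dx": -0.1, "dy": -0.15, "dz": 7.5, "spin": -0.3}, {"dx": -0.1, "dy": -0.15, "dz": 9, "spin": -0.3}, {"dx": -0.1, "dy": -0.15, "dz": 9.3, "spin": -0.3}]}}

```text
time_s: 39.92
position: [0.4898, 0.235, 0.0665]
tcp_rot: [0.998, 0.055, -0.022, 0.02]
wrist_force: [0.6, -0.2, 0.2]
opening: 0.602
```

```bash
python3 st.py 48.99 23.7 6.6 6.37
```

```text
t 39.9167 p [48.98 23.5   6.65] phi 6.29 F [ 0.6 -0.2  0.2] op 0.6017910555472457 q7 -2.25
to [ 0.03 -0.2   0.04] spin -0.08
```

{"name": "servo_tool", "arguments": {"targets": [{"dx": 0, "dy": -0.18, "dz": 0, "spin": 0}, {"dx": 0, "dy": -0.18, "dz": 0, "spin": 0}, {"dx": 0, "dy": -0.18, "dz": 0, "spin": 0}, {"dx": 0, "dy": -0.18, "dz": 0, "spin": 0}, {"dx": 0, "dy": -0.18, "dz": 0, "spin": 0}], "grip": 12, "force": 50}}

```text
time_s: 40.33
position: [0.4911, 0.2371, 0.0678]
tcp_rot: [0.998, 0.055, -0.021, 0.019]
wrist_force: [0.4, -0.9, 1.2]
opening: 0.246
```

{"name": "servo_tool", "arguments": {"targets": [{"dx": 0, "dy": 0, "dz": 0, "spin": 0}, {"dx": 0, "dy": 0, "dz": 0, "spin": 0}, {"dx": 0, "dy": 0, "dz": 0, "spin": 0}, {"dx": 0, "dy": 0, "dz": 0, "spin": 0}, {"dx": 0, "dy": 0, "dz": 0, "spin": 0}]}}

```text
time_s: 40.75
position: [0.4911, 0.2372, 0.0679]
tcp_rot: [0.998, 0.055, -0.021, 0.019]
wrist_force: [0.8, -1.1, -1.5]
opening: 0.244
```

```bash
cat > circ.py <<'E'
from st import *
import sys,json,os
# usage circ.py step_deg n ; radius blending to 11.5 about grasp-point
s=arm.get_state(); M=R.from_quat(s["tcp_rot"]).as_matrix()
A=np.array([56.82,15.26]); g=np.array(s["position"])*100+M@np.array([0,0,-1.9]); d=g[:2]-A
th=np.degrees(np.arctan2(d[1],d[0])); r=np.hypot(*d)
ph=np.degrees(np.arctan2(M[1,0],M[0,0]))
print("t %.2f turn %.2f r %.2f z %.2f op %.3f F %s phi %.2f tilt %s q7 %.2f"%(s["time_s"],(th-132.37)%360,r,g[2],s["opening"],np.round(s["wrist_force"],1),ph,np.round(np.degrees(M[:2,2]),1),s["qpos"][6]))
if len(sys.argv)>1:
    steps=[float(x) for x in sys.argv[1:]]
    for k in steps:
        a=np.radians(th+k); t=np.array([*(A+11.5*np.array([np.cos(a),np.sin(a)])),8.5])
        print(k,np.round(M.T@(t-g),2))
E
python3 circ.py 3 8 14 20 26
```

```text
t 40.75 turn 359.43 r 11.45 z 8.69 op 0.244 F [ 0.8 -1.1 -1.5] phi 6.25 tilt [-2.3 -2.3] q7 -2.26
3.0 [-0.5   0.31  0.22]
8.0 [-1.26  0.97  0.28]
14.0 [-2.08  1.84  0.34]
20.0 [-2.82  2.8   0.41]
26.0 [-3.44  3.82  0.47]
```

Gripped, with the readout at -0.6° and radius 11.45 cm for the home position. Starting the turn gently.

{"name": "servo_tool", "arguments": {"targets": [{"dx": -0.5, "dy": 0.3, "dz": 0.03, "spin": 0}, {"dx": -1.26, "dy": 0.97, "dz": 0.1, "spin": 0}, {"dx": -2.08, "dy": 1.84, "dz": 0.16, "spin": 0}, {"dx": -2.82, "dy": 2.8, "dz": 0.23, "spin": 0}, {"dx": -3.44, "dy": 3.82, "dz": 0.29, "spin": 0}]}}

```text
time_s: 41.17
position: [0.4615, 0.1939, 0.0679]
tcp_rot: [0.998, 0.055, -0.02, 0.019]
wrist_force: [5.8, -2.3, -7.2]
opening: 0.24
```

```bash
python3 circ.py 7 14 21 28 35
```

```text
t 41.17 turn 25.99 r 11.40 z 8.69 op 0.240 F [ 5.8 -2.3 -7.2] phi 6.24 tilt [-2.1 -2.3] q7 -2.20
7.0 [-0.66  1.22  0.26]
14.0 [-1.08  2.56  0.33]
21.0 [-1.33  3.94  0.39]
28.0 [-1.41  5.34  0.44]
35.0 [-1.32  6.74  0.49]
```

{"name": "servo_tool", "arguments": {"targets": [{"dx": -0.66, "dy": 1.22, "dz": 0.07, "spin": 0}, {"dx": -1.08, "dy": 2.56, "dz": 0.14, "spin": 0}, {"dx": -1.33, "dy": 3.94, "dz": 0.2, "spin": 0}, {"dx": -1.41, "dy": 5.34, "dz": 0.25, "spin": 0}, {"dx": -1.32, "dy": 6.74, "dz": 0.3, "spin": 0}]}}

```text
time_s: 41.58
position: [0.4571, 0.1256, 0.068]
tcp_rot: [0.998, 0.055, -0.017, 0.017]
wrist_force: [8.2, 2.8, -11.3]
opening: 0.246
```

```bash
python3 circ.py 7 14 21 28 35
```

```text
t 41.58 turn 61.01 r 11.36 z 8.70 op 0.246 F [  8.2   2.8 -11.3] phi 6.23 tilt [-1.8 -2.1] q7 -2.06
7.0 [0.13 1.39 0.24]
14.0 [0.55 2.73 0.27]
21.0 [1.14 4.   0.29]
28.0 [1.88 5.2  0.3 ]
35.0 [2.75 6.3  0.31]
```

{"name": "servo_tool", "arguments": {"targets": [{"dx": 0.15, "dy": 1.38, "dz": 0.08, "spin": 0}, {"dx": 0.59, "dy": 2.71, "dz": 0.12, "spin": 0}, {"dx": 1.18, "dy": 3.98, "dz": 0.14, "spin": 0}, {"dx": 1.92, "dy": 5.17, "dz": 0.15, "spin": 0}, {"dx": 2.79, "dy": 6.25, "dz": 0.16, "spin": 0}]}}

```text
time_s: 42.0
position: [0.4912, 0.0678, 0.0679]
tcp_rot: [0.998, 0.055, -0.017, 0.016]
wrist_force: [2.6, 4.4, -2.4]
opening: 0.243
```

```bash
sed -i 's/11\.5\*/11.42*/' circ.py; python3 circ.py 7 14 21 28 35
```

```text
t 42.00 turn 95.39 r 11.36 z 8.69 op 0.243 F [ 2.6  4.4 -2.4] phi 6.28 tilt [-1.8 -1.9] q7 -1.93
7.0 [0.95 1.02 0.18]
14.0 [2.05 1.88 0.17]
21.0 [3.24 2.6  0.15]
28.0 [4.52 3.17 0.12]
35.0 [5.85 3.57 0.09]
```

```bash
python3 circ.py 7 14 21 28 35
```

```text
t 42.00 turn 95.39 r 11.36 z 8.69 op 0.243 F [ 2.6  4.4 -2.4] phi 6.28 tilt [-1.8 -1.9] q7 -1.93
7.0 [0.95 1.02 0.18]
14.0 [2.05 1.88 0.17]
21.0 [3.24 2.6  0.15]
28.0 [4.52 3.17 0.12]
35.0 [5.85 3.57 0.09]
```

{"name": "servo_tool", "arguments": {"targets": [{"dx": 0.95, "dy": 1.02, "dz": 0.03, "spin": 0}, {"dx": 2.05, "dy": 1.88, "dz": 0.02, "spin": 0}, {"dx": 3.24, "dy": 2.6, "dz": 0, "spin": 0}, {"dx": 4.52, "dy": 3.17, "dz": -0.03, "spin": 0}, {"dx": 5.85, "dy": 3.57, "dz": -0.06, "spin": 0}]}}

```text
time_s: 42.42
position: [0.5529, 0.0386, 0.0679]
tcp_rot: [0.998, 0.055, -0.018, 0.016]
wrist_force: [-0.8, 2.2, 2.4]
opening: 0.243
```

```bash
python3 circ.py 7 14 21 28 35
```

```text
t 42.42 turn 130.24 r 11.43 z 8.68 op 0.243 F [-0.8  2.2  2.4] phi 6.26 tilt [-2.  -1.9] q7 -1.86
7.0 [1.38 0.23 0.14]
14.0 [2.77 0.31 0.09]
21.0 [4.16 0.22 0.03]
28.0 [ 5.53 -0.04 -0.03]
35.0 [ 6.86 -0.47 -0.09]
```

{"name": "servo_tool", "arguments": {"targets": [{"dx": 1.38, "dy": 0.23, "dz": -0.03, "spin": 0}, {"dx": 2.77, "dy": 0.31, "dz": -0.08, "spin": 0}, {"dx": 4.16, "dy": 0.22, "dz": -0.14, "spin": 0}, {"dx": 5.53, "dy": -0.04, "dz": -0.2, "spin": 0}, {"dx": 6.86, "dy": -0.47, "dz": -0.26, "spin": 0}]}}

```text
time_s: 42.83
position: [0.62, 0.0494, 0.0679]
tcp_rot: [0.998, 0.054, -0.02, 0.017]
wrist_force: [-0.6, -0.4, 2.1]
opening: 0.241
```

```bash
python3 circ.py 7 14 21 28 35
```

```text
t 42.83 turn 164.75 r 11.52 z 8.69 op 0.241 F [-0.6 -0.4  2.1] phi 6.18 tilt [-2.2 -2. ] q7 -1.86
7.0 [ 1.24 -0.68  0.11]
14.0 [ 2.43 -1.4   0.04]
21.0 [ 3.52 -2.27 -0.03]
28.0 [ 4.5  -3.26 -0.1 ]
35.0 [ 5.35 -4.36 -0.17]
```

{"name": "servo_tool", "arguments": {"targets": [{"dx": 1.26, "dy": -0.65, "dz": -0.08, "spin": 0}, {"dx": 2.46, "dy": -1.36, "dz": -0.14, "spin": 0}, {"dx": 3.57, "dy": -2.23, "dz": -0.2, "spin": 0}, {"dx": 4.56, "dy": -3.22, "dz": -0.27, "spin": 0}, {"dx": 5.42, "dy": -4.33, "dz": -0.34, "spin": 0}]}}

```text
time_s: 43.25
position: [0.6695, 0.0964, 0.0679]
tcp_rot: [0.998, 0.053, -0.021, 0.018]
wrist_force: [0.1, -0.8, 1.8]
opening: 0.242
```

```bash
sed -i 's/11\.42\*/11.5*/' circ.py;python3 circ.py 7 14 21 28 35
```

```text
t 43.25 turn 199.09 r 11.62 z 8.69 op 0.242 F [ 0.1 -0.8  1.8] phi 6.08 tilt [-2.3 -2.2] q7 -1.92
7.0 [ 0.64 -1.27  0.12]
14.0 [ 1.21 -2.55  0.05]
21.0 [ 1.62 -3.89 -0.01]
28.0 [ 1.87 -5.27 -0.07]
35.0 [ 1.95 -6.68 -0.12]
```

```bash
sed -i 's/56\.82,15\.26/56.94,15.24/' circ.py;python3 circ.py 7 14 21 28 35
```

```text
t 43.25 turn 198.89 r 11.50 z 8.69 op 0.242 F [ 0.1 -0.8  1.8] phi 6.08 tilt [-2.3 -2.2] q7 -1.92
7.0 [ 0.74 -1.21  0.12]
14.0 [ 1.31 -2.48  0.05]
21.0 [ 1.73 -3.82 -0.01]
28.0 [ 1.98 -5.2  -0.07]
35.0 [ 2.06 -6.6  -0.12]
```

{"name": "servo_tool", "arguments": {"targets": [{"dx": 0.74, "dy": -1.21, "dz": -0.05, "spin": 0}, {"dx": 1.31, "dy": -2.48, "dz": -0.12, "spin": 0}, {"dx": 1.73, "dy": -3.82, "dz": -0.18, "spin": 0}, {"dx": 1.98, "dy": -5.2, "dz": -0.24, "spin": 0}, {"dx": 2.06, "dy": -6.6, "dz": -0.3, "spin": 0}]}}

```text
time_s: 43.67
position: [0.6834, 0.1655, 0.068]
tcp_rot: [0.998, 0.053, -0.021, 0.018]
wrist_force: [-0.0, -1.6, 1.4]
opening: 0.24
```

```bash
python3 circ.py 7 14 21 28 35
```

```text
t 43.67 turn 234.48 r 11.56 z 8.69 op 0.240 F [-0.  -1.6  1.4] phi 6.08 tilt [-2.3 -2.2] q7 -2.00
7.0 [-0.15 -1.41  0.15]
14.0 [-0.43 -2.78  0.12]
21.0 [-0.87 -4.12  0.09]
28.0 [-1.47 -5.39  0.08]
35.0 [-2.22 -6.57  0.07]
```

{"name": "servo_tool", "arguments": {"targets": [{"dx": -0.15, "dy": -1.41, "dz": -0.03, "spin": 0}, {"dx": -0.43, "dy": -2.78, "dz": -0.06, "spin": 0}, {"dx": -0.87, "dy": -4.12, "dz": -0.09, "spin": 0}, {"dx": -1.47, "dy": -5.39, "dz": -0.1, "spin": 0}, {"dx": -2.22, "dy": -6.57, "dz": -0.11, "spin": 0}]}}

```text
time_s: 44.08
position: [0.6537, 0.2304, 0.0679]
tcp_rot: [0.998, 0.054, -0.02, 0.017]
wrist_force: [0.4, 0.1, 0.3]
opening: 0.24
```

```bash
python3 circ.py 7 14 21 28 35
```

```text
t 44.08 turn 270.42 r 11.59 z 8.69 op 0.240 F [0.4 0.1 0.3] phi 6.13 tilt [-2.2 -2.1] q7 -2.11
7.0 [-0.97 -1.03  0.2 ]
14.0 [-2.   -1.98  0.21]
21.0 [-3.13 -2.81  0.23]
28.0 [-4.36 -3.49  0.26]
35.0 [-5.66 -4.01  0.3 ]
```

{"name": "servo_tool", "arguments": {"targets": [{"dx": -0.97, "dy": -1.03, "dz": 0.02, "spin": 0}, {"dx": -2, "dy": -1.98, "dz": 0.03, "spin": 0}, {"dx": -3.13, "dy": -2.81, "dz": 0.05, "spin": 0}, {"dx": -4.36, "dy": -3.49, "dz": 0.08, "spin": 0}, {"dx": -5.66, "dy": -4.01, "dz": 0.12, "spin": 0}]}}

```text
time_s: 44.5
position: [0.5913, 0.2654, 0.0679]
tcp_rot: [0.998, 0.054, -0.02, 0.017]
wrist_force: [1.9, 0.1, 1.1]
opening: 0.24
```

```bash
python3 circ.py 7 14 21 28 34; python3 reds.py w21 | head -3 
```

```text
t 44.50 turn 306.34 r 11.59 z 8.69 op 0.240 F [1.9 0.1 1.1] phi 6.18 tilt [-2.2 -2.1] q7 -2.20
7.0 [-1.38 -0.26  0.24]
14.0 [-2.77 -0.43  0.29]
21.0 [-4.18 -0.43  0.35]
28.0 [-5.57 -0.26  0.42]
34.0 [-6.74  0.02  0.48]
t 44.5 p [59.13 26.54  6.79] phi 6.18 F [1.9 0.1 1.1] op 0.2396723077478975 q7 -2.2
413 [618. 198.] table [63.15  6.46] griddle [63.89 11.08] seat4 off 1.68 1.73
430 [440. 202.] table [61.66 18.54] griddle [62.73 20.55] seat0 off -1.38 1.98
```

View pics/w21.png

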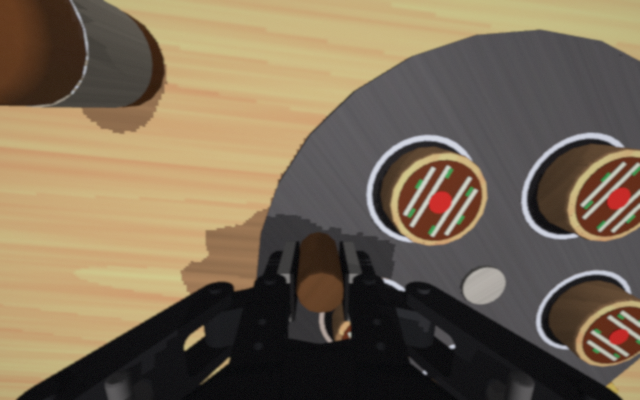

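The turn is smooth, the grip is held at (320,275) and the cakes sit in their rings.

```bash
python3 circ.py 7 14 21 28 34
```

```text
t 44.55 turn 308.62 r 11.60 z 8.68 op 0.242 F [-5.7 -0.   6.1] phi 6.35 tilt [-2.6 -2.2] q7 -2.20
7.0 [-1.39 -0.2   0.24]
14.0 [-2.79 -0.32  0.31]
21.0 [-4.19 -0.27  0.38]
28.0 [-5.57 -0.05  0.45]
34.0 [-6.73  0.28  0.52]
```

{"name": "servo_tool", "arguments": {"targets": [{"dx": -1.39, "dy": -0.2, "dz": 0.06, "spin": 0}, {"dx": -2.79, "dy": -0.32, "dz": 0.13, "spin": 0}, {"dx": -4.19, "dy": -0.27, "dz": 0.2, "spin": 0}, {"dx": -5.57, "dy": -0.05, "dz": 0.27, "spin": 0}, {"dx": -6.5, "dy": 0.2, "dz": 0.33, "spin": 0}]}}

```text
time_s: 44.97
position: [0.52, 0.2566, 0.0679]
tcp_rot: [0.998, 0.056, -0.024, 0.018]
wrist_force: [1.1, 0.2, 0.7]
opening: 0.239
```

```bash
python3 circ.py 6 11 15; cat > home.py <<'E'
from st import *
s=arm.get_state(); M=R.from_quat(s["tcp_rot"]).as_matrix(); g=np.array(s["position"])*100+M@np.array([0,0,-1.9])
print("g",g.round(2),"F",np.round(s["wrist_force"],1),"tool delta to home",np.round(M.T@(np.array([49.19,23.795,8.68])-g),2))
E
python3 home.py
```

```text
t 44.97 turn 342.42 r 11.56 z 8.68 op 0.239 F [1.1 0.2 0.7] phi 6.40 tilt [-2.7 -2.3] q7 -2.24
6.0 [-1.09  0.49  0.25]
11.0 [-1.98  0.94  0.32]
15.0 [-2.67  1.36  0.36]
g [52.09 25.74  8.68] F [1.1 0.2 0.7] tool delta to home [-3.09  1.6   0.21]
```

{"name": "servo_tool", "arguments": {"targets": [{"dx": -1.09, "dy": 0.49, "dz": 0.06, "spin": 0}, {"dx": -1.98, "dy": 0.94, "dz": 0.13, "spin": 0}, {"dx": -2.67, "dy": 1.36, "dz": 0.18, "spin": 0}, {"dx": -3, "dy": 1.56, "dz": 0.2, "spin": 0}, {"dx": -3.09, "dy": 1.6, "dz": 0.21, "spin": 0}]}}

```text
time_s: 45.38
position: [0.4903, 0.2364, 0.0678]
tcp_rot: [0.998, 0.056, -0.025, 0.019]
wrist_force: [0.2, 0.4, 1.3]
opening: 0.244
```

{"name": "servo_tool", "arguments": {"targets": [{"dx": 0, "dy": 0, "dz": 0, "spin": 0}, {"dx": 0, "dy": 0, "dz": 0, "spin": 0}, {"dx": 0, "dy": 0, "dz": 0, "spin": 0}, {"dx": 0, "dy": 0, "dz": 0, "spin": 0}, {"dx": 0, "dy": 0, "dz": 0, "spin": 0}]}}

```text
time_s: 45.8
position: [0.4906, 0.2366, 0.0678]
tcp_rot: [0.998, 0.056, -0.025, 0.019]
wrist_force: [-0.5, 0.1, 1.8]
opening: 0.24
```

```bash
python3 home.py; python3 circ.py
```

```text
g [49.15 23.74  8.68] F [-0.5  0.1  1.8] tool delta to home [ 0.05 -0.05 -0.01]
t 45.80 turn 0.16 r 11.53 z 8.68 op 0.240 F [-0.5  0.1  1.8] phi 6.36 tilt [-2.7 -2.3] q7 -2.23
```

{"name": "servo_tool", "arguments": {"targets": [{"dx": 0, "dy": 0, "dz": 0, "spin": 0}, {"dx": 0, "dy": 0, "dz": 0, "spin": 0}, {"dx": 0, "dy": 0, "dz": 0, "spin": 0}, {"dx": 0, "dy": 0, "dz": 0, "spin": 0}, {"dx": 0, "dy": 0, "dz": -1, "spin": 0}], "grip": 58}}

```text
time_s: 46.22
position: [0.4893, 0.2357, 0.0762]
tcp_rot: [0.998, 0.056, -0.027, 0.02]
wrist_force: [-0.5, 0.1, -0.4]
opening: 0.579
```

{"name": "servo_tool", "arguments": {"targets": [{"dx": 0, "dy": 0, "dz": -3, "spin": 0}, {"dx": 0, "dy": 0, "dz": -7, "spin": 0}, {"dx": 0.3, "dy": 1, "dz": -11, "spin": 0}, {"dx": 0.8, "dy": 4, "dz": -14, "spin": 0}, {"dx": 1.2, "dy": 8, "dz": -16, "spin": 0}]}}

```text
time_s: 46.63
position: [0.5188, 0.1726, 0.2416]
tcp_rot: [0.998, 0.06, -0.023, 0.018]
wrist_force: [1.4, -0.0, -0.4]
opening: 0.582
```

{"name": "servo_tool", "arguments": {"targets": [{"dx": 0.5, "dy": 3, "dz": 0, "spin": 0}, {"dx": 1, "dy": 6, "dz": 0, "spin": 0}, {"dx": 1.5, "dy": 8, "dz": 0, "spin": 0}, {"dx": 1.5, "dy": 8, "dz": 0, "spin": 0}, {"dx": 1.5, "dy": 8, "dz": 0, "spin": 0}]}}

```text
time_s: 47.05
position: [0.5437, 0.0931, 0.2441]
tcp_rot: [0.998, 0.058, -0.023, 0.018]
wrist_force: [-0.8, 1.0, -0.9]
opening: 0.58
```

```bash
python3 reds.py w22 58.3 -11.25 14 6.37
```

```text
t 47.05 p [54.37  9.31 24.41] phi 6.6 F [-0.8  1.  -0.9] op 0.5798380877317675 q7 -1.83
128 [230.  72.] table [64.48 19.69] griddle [64.19 18.68] seat0 off 0.09 0.12
113 [321. 104.] table [62.33  9.2 ] griddle [62.28  9.36] seat4 off 0.07 0.01
110 [185. 151.] table [55.16 24.86] griddle [55.9  23.27] seat1 off -0.03 0.06
1039 [528. 175.] table [ 57.   -17.96] griddle [ 57.54 -14.79] 
51 [443. 182.] table [54.84 -7.37] griddle [55.62 -5.37] 
92 [321. 193.] table [51.73  8.03] griddle [52.85  8.31] seat3 off -0.01 0.01
94 [243. 217.] table [47.45 17.62] griddle [49.06 16.84] seat2 off 0.07 -0.03
to [ 1.99 20.77 10.98] spin 0.43
```

View pics/w22.png

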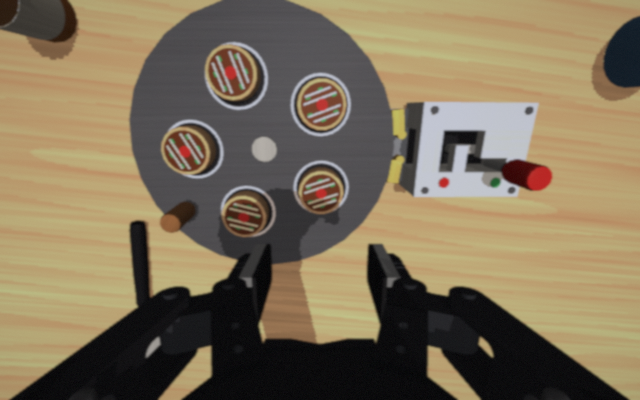

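The griddle is back home with every cake within 1.5 mm of its seat. Returning to the knob at the run notch.

{"name": "servo_tool", "arguments": {"targets": [{"dx": 0.4, "dy": 4, "dz": 0, "spin": 0.2}, {"dx": 0.8, "dy": 8, "dz": 0.5, "spin": 0.3}, {"dx": 1.2, "dy": 12, "dz": 1.5, "spin": 0.3}, {"dx": 1.6, "dy": 16, "dz": 3.5, "spin": 0.3}, {"dx": 2, "dy": 19.5, "dz": 6, "spin": 0.3}], "grip": 80}}

```text
time_s: 47.52
position: [0.585, -0.094, 0.1937]
tcp_rot: [0.998, 0.058, -0.02, 0.018]
wrist_force: [0.3, 0.2, -0.2]
opening: 0.8
```

{"name": "servo_tool", "arguments": {"targets": [{"dx": 0, "dy": 0.8, "dz": 2, "spin": 0}, {"dx": 0, "dy": 1, "dz": 3, "spin": 0}, {"dx": 0, "dy": 1, "dz": 3, "spin": 0}, {"dx": 0, "dy": 1, "dz": 3, "spin": 0}, {"dx": 0, "dy": 1, "dz": 3, "spin": 0}]}}

```text
time_s: 47.93
position: [0.5862, -0.1011, 0.1655]
tcp_rot: [0.998, 0.061, -0.019, 0.017]
wrist_force: [0.1, -0.1, 0.2]
opening: 0.801
```

```bash
python3 st.py 58.2 -11.32 8.4 6.37; python3 mach.py; python3 -c "
from h import *
save('wrist','w23')"
```

```text
t 47.9333 p [ 58.62 -10.11  16.55] phi 6.97 F [ 0.1 -0.1  0.2] op 0.800785945443673 q7 -1.51
to [-0.24  0.89  8.2 ] spin 0.6
t 47.93 mach x -0.95 y -25.35 (lever 0.55 bolt 4.85) z 18.45 Fmach 0.1 -0.1 0.2 op 0.801 phi 6.97 tilt [-2.1 -2.1]
```

View pics/w23.png

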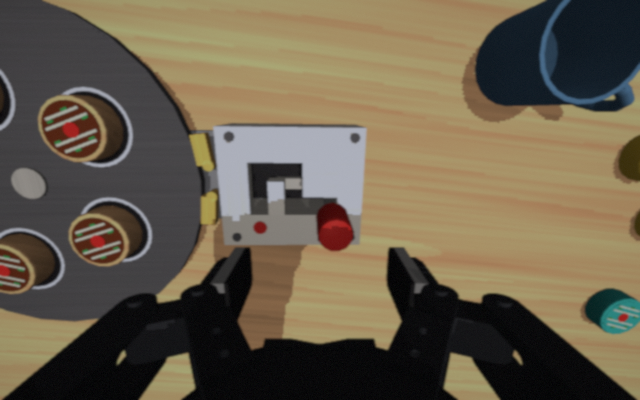

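{"name": "servo_tool", "arguments": {"targets": [{"dx": -0.2, "dy": 0.7, "dz": 1.5, "spin": 0.5}, {"dx": -0.24, "dy": 0.9, "dz": 3, "spin": 0.6}, {"dx": -0.24, "dy": 0.9, "dz": 5.5, "spin": 0.6}, {"dx": -0.24, "dy": 0.9, "dz": 7.8, "spin": 0.6}, {"dx": -0.24, "dy": 0.9, "dz": 8, "spin": 0.6}]}}

```text
time_s: 48.4
position: [0.5796, -0.1119, 0.0835]
tcp_rot: [0.998, 0.057, -0.022, 0.017]
wrist_force: [-1.8, -0.2, -0.6]
opening: 0.799
```

```bash
python3 st.py 58.2 -11.32 8.5 6.37; python3 mach.py
```

```text
t 48.4 p [ 57.96 -11.19   8.35] phi 6.48 F [-1.8 -0.2 -0.6] op 0.7989247151618778 q7 -1.54
to [ 0.22  0.16 -0.15] spin 0.11
t 48.4 mach x -1.72 y -26.36 (lever -0.22 bolt 5.86) z 10.25 Fmach -1.9 0.0 -0.6 op 0.799 phi 6.48 tilt [-2.4 -2. ]
```

{"name": "servo_tool", "arguments": {"targets": [{"dx": 0.22, "dy": 0.2, "dz": -0.15, "spin": 0.1}, {"dx": 0.22, "dy": 0.2, "dz": -0.15, "spin": 0.1}, {"dx": 0.22, "dy": 0.2, "dz": -0.15, "spin": 0.1}, {"dx": 0.22, "dy": 0.2, "dz": -0.15, "spin": 0.1}, {"dx": 0.22, "dy": 0.2, "dz": -0.15, "spin": 0.1}], "grip": 15}}

```text
time_s: 48.82
position: [0.5842, -0.1134, 0.0875]
tcp_rot: [0.998, 0.056, -0.019, 0.017]
wrist_force: [1.0, -0.5, 4.7]
opening: 0.29
```

{"name": "servo_tool", "arguments": {"targets": [{"dx": 0, "dy": 0, "dz": 0, "spin": 0}, {"dx": 0, "dy": 0, "dz": 0, "spin": 0}, {"dx": 0, "dy": 0, "dz": 0, "spin": 0}, {"dx": 0, "dy": 0, "dz": 0, "spin": 0}, {"dx": 0, "dy": 0, "dz": 0, "spin": 0}]}}

```text
time_s: 49.23
position: [0.5842, -0.1133, 0.0876]
tcp_rot: [0.998, 0.056, -0.019, 0.017]
wrist_force: [0.0, -1.1, 0.9]
opening: 0.289
```

```bash
python3 mach.py
```

```text
t 49.23 mach x -1.28 y -26.55 (lever 0.22 bolt 6.05) z 10.66 Fmach -0.1 -1.1 0.9 op 0.289 phi 6.36 tilt [-2.1 -2. ]
```

{"name": "servo_tool", "arguments": {"targets": [{"dx": 0, "dy": -0.8, "dz": -0.03, "spin": 0}, {"dx": 0, "dy": -1.6, "dz": -0.06, "spin": 0}, {"dx": 0, "dy": -2.4, "dz": -0.09, "spin": 0}, {"dx": 0, "dy": -3, "dz": -0.11, "spin": 0}, {"dx": 0, "dy": -3, "dz": -0.11, "spin": 0}]}}

```text
time_s: 49.65
position: [0.5805, -0.0799, 0.0876]
tcp_rot: [0.998, 0.057, -0.02, 0.015]
wrist_force: [-0.2, 0.7, -0.1]
opening: 0.293
```

```bash
python3 mach.py
```

```text
t 49.65 mach x -1.28 y -23.19 (lever 0.22 bolt 2.69) z 10.66 Fmach -0.1 0.7 -0.1 op 0.293 phi 6.55 tilt [-2.1 -1.9]
```

{"name": "servo_tool", "arguments": {"targets": [{"dx": 0, "dy": 0.3, "dz": 0, "spin": 0.2}, {"dx": 0.9, "dy": 0.3, "dz": -0.03, "spin": 0.2}, {"dx": 1.8, "dy": 0.3, "dz": -0.06, "spin": 0.2}, {"dx": 2.6, "dy": 0.3, "dz": -0.09, "spin": 0.2}, {"dx": 2.9, "dy": 0.3, "dz": -0.1, "spin": 0.2}]}}

```text
time_s: 50.07
position: [0.6114, -0.0792, 0.0876]
tcp_rot: [0.998, 0.056, -0.019, 0.015]
wrist_force: [-1.3, 0.5, 1.8]
opening: 0.291
```

```bash
python3 mach.py
```

```text
t 50.07 mach x 1.80 y -23.46 (lever 3.30 bolt 2.96) z 10.65 Fmach -1.2 0.6 1.8 op 0.291 phi 6.36 tilt [-2.1 -1.9]
```

{"name": "servo_tool", "arguments": {"targets": [{"dx": -0.1, "dy": 0, "dz": 0, "spin": 0}, {"dx": -0.1, "dy": -0.9, "dz": -0.03, "spin": 0}, {"dx": -0.1, "dy": -1.8, "dz": -0.06, "spin": 0}, {"dx": -0.1, "dy": -2.7, "dz": -0.09, "spin": 0}, {"dx": -0.1, "dy": -3, "dz": -0.11, "spin": 0}]}}

```text
time_s: 50.48
position: [0.6068, -0.0472, 0.0877]
tcp_rot: [0.998, 0.057, -0.019, 0.015]
wrist_force: [2.2, -4.8, -3.4]
opening: 0.289
```

```bash
python3 mach.py
```

```text
t 50.48 mach x 1.70 y -20.23 (lever 3.20 bolt -0.27) z 10.66 Fmach 1.6 -5.0 -3.4 op 0.289 phi 6.52 tilt [-2.1 -1.8]
```

{"name": "servo_tool", "arguments": {"targets": [{"dx": -0.1, "dy": 0.17, "dz": 0, "spin": 0.1}, {"dx": -1, "dy": 0.17, "dz": 0.03, "spin": 0.1}, {"dx": -1.9, "dy": 0.17, "dz": 0.06, "spin": 0.1}, {"dx": -2.8, "dy": 0.17, "dz": 0.1, "spin": 0.1}, {"dx": -3.15, "dy": 0.17, "dz": 0.11, "spin": 0.1}]}}

```text
time_s: 50.9
position: [0.5765, -0.0515, 0.0877]
tcp_rot: [0.998, 0.056, -0.016, 0.014]
wrist_force: [10.4, 3.0, -13.4]
opening: 0.289
```

{"name": "servo_tool", "arguments": {"targets": [{"dx": 0, "dy": 0, "dz": 0, "spin": 0}, {"dx": 0, "dy": 0, "dz": 0, "spin": 0}, {"dx": 0, "dy": 0, "dz": 0, "spin": 0}, {"dx": 0, "dy": 0, "dz": 0, "spin": 0}, {"dx": 0, "dy": 0, "dz": 0, "spin": 0}]}}

```text
time_s: 51.32
position: [0.5768, -0.0514, 0.0877]
tcp_rot: [0.998, 0.056, -0.015, 0.014]
wrist_force: [4.6, 0.6, -6.3]
opening: 0.285
```

```bash
python3 mach.py
```

```text
t 51.32 mach x -1.35 y -20.32 (lever 0.15 bolt -0.18) z 10.66 Fmach 4.7 0.1 -6.3 op 0.285 phi 6.45 tilt [-1.6 -1.7]
```

Against the end stop at locked (same reading as at the start). Open, lift and retreat.

{"name": "servo_tool", "arguments": {"targets": [{"dx": 0, "dy": 0, "dz": 0, "spin": 0}, {"dx": 0, "dy": 0, "dz": 0, "spin": 0}, {"dx": 0, "dy": 0, "dz": 0, "spin": 0}, {"dx": 0, "dy": 0, "dz": 0, "spin": 0}, {"dx": 0, "dy": 0, "dz": -1, "spin": 0}], "grip": 65}}

```text
time_s: 51.73
position: [0.5748, -0.0516, 0.0962]
tcp_rot: [0.998, 0.056, -0.018, 0.014]
wrist_force: [-0.5, 0.1, -0.4]
opening: 0.65
```

{"name": "servo_tool", "arguments": {"targets": [{"dx": 0, "dy": 0, "dz": -3, "spin": 0}, {"dx": 0, "dy": 0, "dz": -6, "spin": 0}, {"dx": -1, "dy": -0.5, "dz": -9, "spin": 0}, {"dx": -3, "dy": -2, "dz": -13, "spin": 0}, {"dx": -6, "dy": -4, "dz": -16, "spin": 0}]}}

```text
time_s: 52.15
position: [0.5244, -0.0185, 0.2538]
tcp_rot: [0.998, 0.055, -0.015, 0.014]
wrist_force: [0.1, 0.0, 0.7]
opening: 0.653
```

{"name": "servo_tool", "arguments": {"targets": [{"dx": -1, "dy": -2, "dz": 0, "spin": 0}, {"dx": -2, "dy": -4, "dz": 0, "spin": 0}, {"dx": -2, "dy": -5, "dz": 0, "spin": 0}, {"dx": -2, "dy": -5, "dz": 0, "spin": 0}, {"dx": -2, "dy": -5, "dz": 0, "spin": 0}]}}

```text
time_s: 52.57
position: [0.4993, 0.0289, 0.2532]
tcp_rot: [0.998, 0.056, -0.015, 0.015]
wrist_force: [0.2, -0.8, -0.2]
opening: 0.653
```

```bash
python3 reds.py w24; python3 -c "
from h import *
save('scene','s2'); save('side','d2')
for n in ('scene','side'):
    for l in ('mug','sauce','turner'):
        d=arm.tip_of(l,n)[0]; print(n,l,[round(v,1) for v in px(d['location'])])"
```

```text
t 52.5667 p [49.93  2.89 25.32] phi 6.35 F [ 0.2 -0.8 -0.2] op 0.6533006103465999 q7 -1.68
149 [167.  19.] table [65.07 20.48] griddle [64.22 18.7 ] seat0 off 0.11 0.14
135 [263.  53.] table [62.91 10.03] griddle [62.3   9.39] seat4 off 0.08 0.04
123 [125. 103.] table [55.77 25.67] griddle [55.93 23.33] seat1 off -0.01 0.12
788 [408. 123.] table [57.33 -7.91] griddle [57.31 -6.62] 
104 [268. 149.] table [52.34  8.86] griddle [52.87  8.34] seat3 off 0.00 0.04
99 [189. 174.] table [48.11 18.45] griddle [49.09 16.89] seat2 off 0.11 0.02
scene mug [344.7, 318.3]
scene sauce [429.2, 156.5]
scene turner [332.7, 133.9]
side mug [289.9, 177.3]
side sauce [230.8, 340.1]
side turner [371.4, 341.8]
```

View pics/w24.png

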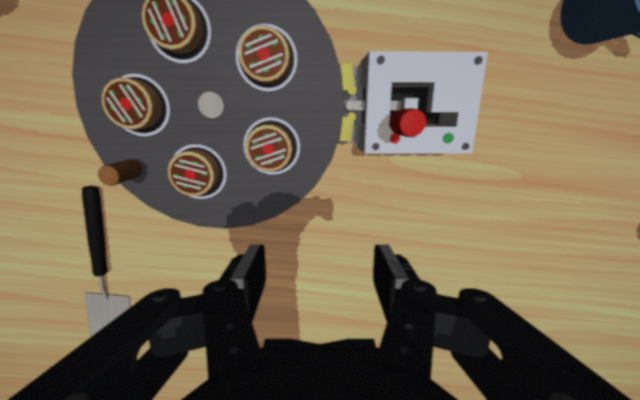

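View pics/s2.png

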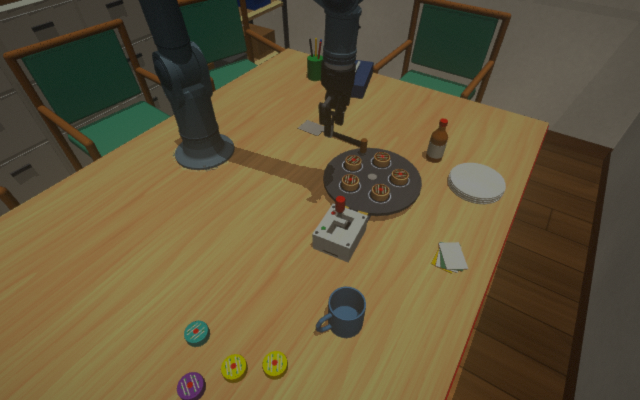

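All five cakes are in their rings, the knob is at (408,123) by the red dot, and the bolt sits between the tabs. One numeric check of the knob, then I'll hand in.

```bash
python3 - <<'E'
from h import *
import cv2
a=cv2.imread("pics/scene0.png")[190:222,330:352]; b=cv2.imread("pics/s2.png")[190:222,330:352]
for i in (a,b):
    h=cv2.cvtColor(i,cv2.COLOR_BGR2HSV); m=((h[...,0]<8)|(h[...,0]>172))&(h[...,1]>150)&(h[...,2]>50); ys,xs=np.nonzero(m); print(len(xs),xs.mean()+330,ys.mean()+190)
arm.job_done(); print(arm.get_state()["time_s"])
E
```

```text
124 340.05645161290323 203.81451612903226
128 339.65625 203.453125
the job is handed in; nothing more can be done
the job is handed in; nothing more can be done
```

The job is done and handed in about 52 s into the 210 s. No verdict is reported, so this rests on my own checks.

- **Pancakes:** All five brown pancakes lie flat on their own seat marks. The four look-alikes were not touched. One placed cake was knocked about 2.8 cm off its mark during the run, so I picked it up and set it back.
- **Lever and turn:** I took the lever through the gate to run, then turned the griddle one full turn anticlockwise by the hand grip. It stopped about 0.35° past home, within the bolt's 1.4° allowance. I then took the lever back to locked.
- **Final checks:** In the last wrist picture the cakes are within about 2 mm of their seat centres and the bolt is between the brass tabs. The knob is by the red dot and, in the scene camera, within half a pixel of where it started.
- **Bystanders:** The mug, bottle and spatula are where they were, to within a few pixels of network scatter.
- **Disagreements:** My axle estimate was off by about 1.2 mm, which I corrected during the turn. The tool also tilted by up to about 4°. Neither affected the result.

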